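Check the tape measures and rack the sound ones

TASK

Before the tapes go out to the trenches, test every tape measure on the table by pressing its lock button fully down and letting go. Swing the rack's turn bar open by its knob, stand each tape whose button stays down, button still down, in a pocket of the rack, one to a pocket, and put each tape whose button springs back in the repairs tray; then swing the bar shut over the rack.

Things in the scene. Friction and masses are not known exactly. Their poses are not given: they have to be found in the camera images.
- tape1: one of four or five tape measures that look the same: a yellow case 70 mm long (x), 44 mm thick (y), 60 mm high (z), 0.17 to 0.35 kg, standing upright on the table; origin at the centre of its underside, z up, x towards its steel hook, which juts 4 mm beyond the case. Its black lock button stands on top, 8 mm from the middle towards the hook. None: not there this time
- lock1 (a joint): the lock button of tape1, 24 mm (x) by 22 mm (y), pressed straight down: 0 = up (its top 74 mm above the underside), 0.010 m = fully down (64 mm). It takes 3 to 4 N. A button that latches stays down where it was pressed to; one that fails springs back when let go, and then rests 2 to 3.5 mm lower than before it was ever pressed. Only pressing tells which is which
- tape2: one of four or five tape measures that look the same: a yellow case 70 mm long (x), 44 mm thick (y), 60 mm high (z), 0.17 to 0.35 kg, standing upright on the table; origin at the centre of its underside, z up, x towards its steel hook, which juts 4 mm beyond the case. Its black lock button stands on top, 8 mm from the middle towards the hook. None: not there this time
- lock2 (a joint): the lock button of tape2, 24 mm (x) by 22 mm (y), pressed straight down: 0 = up (its top 74 mm above the underside), 0.010 m = fully down (64 mm). It takes 3 to 4 N. A button that latches stays down where it was pressed to; one that fails springs back when let go, and then rests 2 to 3.5 mm lower than before it was ever pressed. Only pressing tells which is which
- tape3: one of four or five tape measures that look the same: a yellow case 70 mm long (x), 44 mm thick (y), 60 mm high (z), 0.17 to 0.35 kg, standing upright on the table; origin at the centre of its underside, z up, x towards its steel hook, which juts 4 mm beyond the case. Its black lock button stands on top, 8 mm from the middle towards the hook. None: not there this time
- lock3 (a joint): the lock button of tape3, 24 mm (x) by 22 mm (y), pressed straight down: 0 = up (its top 74 mm above the underside), 0.010 m = fully down (64 mm). It takes 3 to 4 N. A button that latches stays down where it was pressed to; one that fails springs back when let go, and then rests 2 to 3.5 mm lower than before it was ever pressed. Only pressing tells which is which
- tape4: one of four or five tape measures that look the same: a yellow case 70 mm long (x), 44 mm thick (y), 60 mm high (z), 0.17 to 0.35 kg, standing upright on the table; origin at the centre of its underside, z up, x towards its steel hook, which juts 4 mm beyond the case. Its black lock button stands on top, 8 mm from the middle towards the hook. None: not there this time
- lock4 (a joint): the lock button of tape4, 24 mm (x) by 22 mm (y), pressed straight down: 0 = up (its top 74 mm above the underside), 0.010 m = fully down (64 mm). It takes 3 to 4 N. A button that latches stays down where it was pressed to; one that fails springs back when let go, and then rests 2 to 3.5 mm lower than before it was ever pressed. Only pressing tells which is which
- tape5: one of four or five tape measures that look the same: a yellow case 70 mm long (x), 44 mm thick (y), 60 mm high (z), 0.17 to 0.35 kg, standing upright on the table; origin at the centre of its underside, z up, x towards its steel hook, which juts 4 mm beyond the case. Its black lock button stands on top, 8 mm from the middle towards the hook. None: not there this time
- lock5 (a joint): the lock button of tape5, 24 mm (x) by 22 mm (y), pressed straight down: 0 = up (its top 74 mm above the underside), 0.010 m = fully down (64 mm). It takes 3 to 4 N. A button that latches stays down where it was pressed to; one that fails springs back when let go, and then rests 2 to 3.5 mm lower than before it was ever pressed. Only pressing tells which is which
- rack: the plywood issue rack, fixed to the table, 220 mm long (x) by 70 mm (y); origin at the centre of its underside, z up. It has two open-topped pockets in a row along x, each for one upright tape lying lengthwise along x, either way round, and between them a post that carries a flat metal turn bar
- pocket_near (a point): centre of the inner floor of the pocket 60 mm to -x of the rack's middle (nearer the robot), 7 mm above the table; inside 80 mm (rack x) by 52 mm (y), its walls 5 mm thick, their tops 30 mm above the table
- pocket_far (a point): centre of the inner floor of the pocket 60 mm to +x of the rack's middle, 7 mm above the table; inside 80 mm (rack x) by 52 mm (y), its walls 5 mm thick, their tops 30 mm above the table
- bar (a joint): angle of the turn bar about the upright post at the rack's middle: 0 = shut, along the rack over both pockets; 1.57 = fully open, across the rack (stops at both ends). It grows clockwise seen from above: the knob goes from the rack's -x end to its +y side. About 1 N at the knob turns it; it stays where it is left
- knob (a point): middle of the upright black knob on the bar, 100 mm from the post: a cylinder 18 mm across, from 90 to 116 mm above the table; this point is at 103 mm. The bar is 228 by 22 by 10 mm, its underside 80 mm above the table: shut, it clears a seated tape whose button is down (71 mm) but not one whose button is up (81 mm)
- tray: the repairs tray, an open wooden box fixed to the table, 290 mm (x) by 140 mm (y) by 40 mm high, walls and floor 5 mm thick; origin at the centre of its underside. Empty at the start
There are look-alikes about, which are no part of the job. What is shaped like the tape4 but pink is not meant. Leave any green look-alike of the tape3 alone.

How it is judged:
By the outcome, as a careful person would: the job done as asked, in the order asked, and still so for the second after the job is handed in, with the robot touching nothing.
Of tape1, tape2, tape3, tape4, tape5 only 4 to 5 are there at a start; the rules pass over those that are not, and their reading is None.
At some moment in a run one of tape1, tape2, tape3, tape4, tape5 may be knocked a few centimetres aside while the robot is not near it.
It also fails if it takes over 210 s, if anything falls off the work surface, if the arm or the gripper's body presses on something with over 40 N, if the wrist force passes 120 N, or if a joint passes its speed limit or range.

ROBOT

A 6-joint arm with a two-finger parallel gripper is mounted at the origin on the work surface. World frame = base frame: x ahead of the robot, y to its left, z up, the work surface at z = 0. Lengths are in m, angles in degrees, forces in N, time in s.
With the tool pointing down it reaches from about 0.4 to 0.825 m from the base axis. Payload 7 kg.
Tool frame: the origin (TCP) lies at the very end of the fingers, on their centre line; the grasp point (between the pads) lies 19 mm behind it; z points along the fingers, y is the line along which they close (so a half turn about z gives the same grasp; the last joint's range is limited). The gripper opens to 88 mm and grips with 3 to 60 N. Pads are 19 mm wide; open, the fingers measure 130 mm over their backs; the gripper's body (78 mm by 193 mm) begins 47 mm behind the grasp point.
Start: joints at [84.632, 20.546, 0.682, 0, -70.136, -16.507], TCP at [0.252, 0.626, 0.227] pointing down, gripper open.
Joint ranges: [-176.03, 176.03], [-82.01, 121.73], [-58.28, 71.71], [-173.87, 95.51], [-174.79, -0.11], [-173.66, 173.66]. Speed limits (degrees/s): [136.94, 136.94, 172.46, 180, 180, 180].

INTERFACE

Orientations are given as [roll, pitch, yaw] about the fixed x, y, z axes, in that order (R = Rz(yaw) Ry(pitch) Rx(roll)).
In Python, from plant import get_obs, snapshot, camera_params, close_job, boxes_of, cut_out, landmark_of gives the robot as it stands.
- The arm moves only by the shell command python3 -m inch 'ROWS' [OPENING]. ROWS is text: rows parted by semicolons, each of 6 numbers parted by spaces: the shift along the tool's x, y, z in units of 30 cm (1.0 is 30 cm), then the turn, a rotation vector about the tool's x, y, z in units of pi rad (1.0 is pi rad). A call has 1 to 10 rows; each row is the pose to reach, as a shift and turn from the pose commanded when the call began, along the tool's axes at that moment, turning the shorter way round; what a row does not reach only later rows make up. A row lasts 1/12 s, in which the tool goes at most 41.7 mm and 7.16 degrees, less where a joint would pass 70% of its speed; a pose out of reach is approached as far as the arm can. A call with a number of a shift or a turn outside -1 to 1 is refused whole. A call with a gripper value outside its range is refused whole. OPENING is the closure, from -1 (fully open) to 1 (shut), set as the call begins (- or left out, the last holds). The fingers move at their own pace and stop on an object; the grip force is fixed at half the most. Time passes only in rows, so rows that repeat a pose let the fingers close. It gives the time, the measured TCP pose, the force, the opening and the grip force at its end, in the units of the state.
- get_obs(): the state, without advancing time (a new reading comes with each control period).
- snapshot(name): name is "side" or "top" or "wrist"; returns the picture (420x560x3 uint8, red, green, blue); there is no depth.
- camera_params(name): a dict with "mtx" (3x3 intrinsics, pixels), "rvec" (rotation vector, rad) and "tvec" (3), from world to camera coordinates, as OpenCV has them. Camera axes: x right, y down, z forward; pixel columns grow to the right and rows downward; lengths in m; the calibration is good to about 2 mm. A picture is of the moment at which its call begins: read the wrist's pose just before it. camera_params takes no time and is no camera call; for the wrist camera it gives the pose at the moment of the call.
- close_job(): hands the job in; it is judged then, once.
Trained networks look in the newest picture that a camera, given by its name, has taken for a name from the list of things; names that differ only in an ending like _2 or _b are one class to them, and where a whole thing is asked for, a point or a joint stands for the part that bears it (a point fixed in the world has none). Each returns a list of dicts, best first, with "p" (0 to 1); they miss things now and then, are a little off and sometimes report something else, mostly with a low value. They report only what shows in the picture. A call takes as long as a camera call. They do not tell look-alikes from the thing itself.
- boxes_of(camera, thing): "rect" ([left, top, width, height] in pixels, round what is visible of it).
- cut_out(camera, thing): "pixels" (420x560 bool, what is visible of it) and "rect" ([left, top, width, height] in pixels, round what is visible of it).
- landmark_of(camera, thing): "uv" ([column, row] in pixels: a listed point, or the origin of a listed thing).
The state is a dict: "clock": time; "joint_pos": joint angles; "qvel": joint speeds; "tau": joint torques, N m; "tool_pos": TCP position; "orientation": TCP orientation; "force": force on the tool from outside, world axes, zero at the start; "moment": the same for the moment, N m; "opening": finger opening in m; "gripper_force": force on a finger pad.
Only numpy, scipy, OpenCV 4.12 (cv2) and the standard library are available. Lean on these libraries where they do the work, as an engineer would, in place of code of your own. Each camera call takes 0.05 s, during which the arm holds its last target. There are 200 camera calls.

## Working session

There is one attempt and no reset: what is moved stays moved. The work goes in short steps, Python scripts to look and compute and a shell command to move; the robot and the scene stay as the last step left them, time stands still between calls to the robot, and variables do not carry over. Pictures are saved under pics/ and viewed, at most 14 in all, crops included, and the job is handed in when it is done.

```bash
ls; mkdir -p pics; python3 - <<'E'
from plant import *
import cv2,numpy as np
print(get_obs())
for c in ("top","side"):
    im=snapshot(c); cv2.imwrite(f"pics/{c}0.png",im[:,:,::-1])
    p=camera_params(c); R=cv2.Rodrigues(np.array(p["rvec"]))[0]; print(c,(-R.T@np.array(p["tvec"]).ravel()).round(3),R.round(2).tolist())
    for t in ("tape1","rack","tray"): print(t,[(np.round(d["rect"]).tolist(),round(d["p"],2)) for d in boxes_of(c,t)])
    for t in ("tape1","knob","pocket_near","pocket_far","rack","tray"): print(t,[(np.round(d["uv"],1).tolist(),round(d["p"],2)) for d in landmark_of(c,t)])
E
```

```text
pics
{'clock': 0.0, 'joint_pos': array([ 8.46307165e+01,  2.05906383e+01,  6.33185690e-01, -2.14181046e-02,
       -7.01336467e+01, -1.65075047e+01]), 'qvel': array([-0.02976467, -0.02234664,  0.02332888,  0.00810282, -0.04006432,
        0.05305891]), 'tau': array([-2.26565724e-03, -5.82722390e+01,  2.93057907e+01,  6.99756503e+00,
        7.07566258e-03, -1.58204384e-04]), 'tool_pos': array([0.25134166, 0.62593675, 0.22562311]), 'orientation': array([ 1.79906934e+02, -6.58329123e-03, -2.18840774e+01]), 'force': array([-0.77314652, -0.46108606, -0.92600144]), 'moment': array([-0.02923856, -0.04614658,  0.00038306]), 'gripper_force': 0.0, 'opening': 0.08787084359142938}
top [ 0.378 -0.005  1.235] [[-0.02, -1.0, -0.0], [-0.98, 0.02, -0.17], [0.17, -0.0, -0.98]]
tape1 [([351.0, 134.0, 25.0, 34.0], 0.94), ([309.0, 244.0, 26.0, 34.0], 0.9), ([168.0, 147.0, 27.0, 37.0], 0.88), ([230.0, 246.0, 27.0, 32.0], 0.83), ([307.0, 160.0, 20.0, 33.0], 0.79), ([312.0, 203.0, 30.0, 31.0], 0.77), ([228.0, 196.0, 21.0, 36.0], 0.59)]
rack [([141.0, 202.0, 39.0, 99.0], 0.88)]
tray [([365.0, 180.0, 72.0, 1
[... 477 characters left out ...]
.0, 31.0, 28.0], 0.97), ([205.0, 193.0, 26.0, 32.0], 0.92), ([266.0, 135.0, 23.0, 28.0], 0.89), ([266.0, 244.0, 33.0, 25.0], 0.86), ([346.0, 251.0, 38.0, 30.0], 0.75), ([229.0, 248.0, 29.0, 34.0], 0.68), ([244.0, 181.0, 33.0, 29.0], 0.56)]
rack []
tray [([221.0, 280.0, 144.0, 102.0], 0.74)]
tape1 [([280.6, 262.3], 0.97), ([273.4, 159.1], 0.92), ([260.2, 205.0], 0.77), ([188.1, 168.8], 0.74), ([243.9, 270.4], 0.71), ([320.6, 246.3], 0.67), ([361.3, 269.6], 0.6), ([220.0, 217.9], 0.56)]
knob [([170.7, 151.8], 0.64)]
pocket_near [([189.6, 170.7], 0.96)]
pocket_far [([226.1, 156.3], 0.97)]
rack [([203.9, 163.4], 0.73), ([223.7, 157.8], 0.61)]
tray [([290.9, 332.5], 0.76), ([205.0, 162.7], 0.73)]
```

```bash
python3 - <<'E'
import cv2
im=cv2.imread("pics/top0.png")[110:320,120:450]; cv2.imwrite("pics/top0c.png",cv2.resize(im,None,fx=2.4,fy=2.4,interpolation=2))
im=cv2.imread("pics/side0.png")[110:400,130:420]; cv2.imwrite("pics/side0c.png",cv2.resize(im,None,fx=2,fy=2,interpolation=2))
E
```

```text
(no output)
```

View pics/top0c.png

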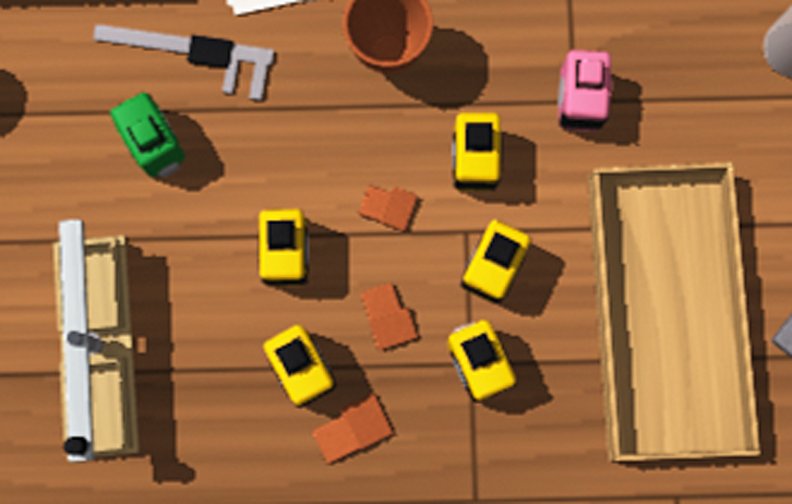

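View pics/side0c.png

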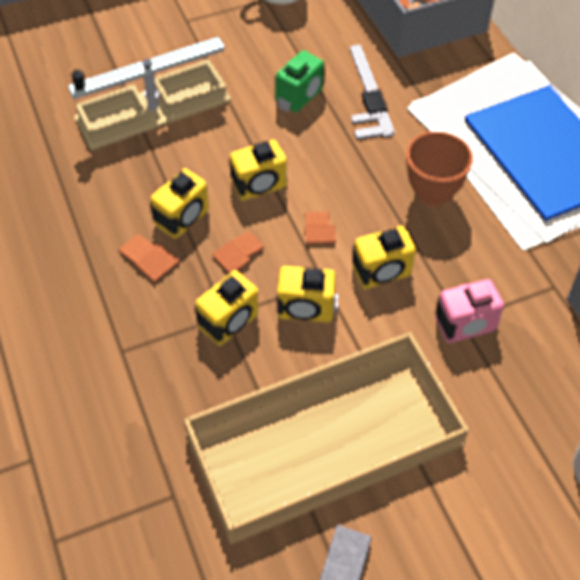

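The top view shows five yellow tapes, at crop pixels (477,150), (497,260), (481,360), (282,245) and (298,365). It also shows one green look-alike at (147,133), one pink at (586,90), the rack at left with its knob at the near end (76,447), and the tray at right.

Next I localise everything by fitting models to the masks.

```bash
cat > h.py <<'E'
from plant import *
import cv2, numpy as np
from scipy.optimize import minimize
def cam(c):
    p=camera_params(c); return np.array(p["mtx"],float),np.array(p["rvec"],float).ravel(),np.array(p["tvec"],float).ravel()
def proj(P,C): return cv2.projectPoints(np.asarray(P,float).reshape(-1,1,3),C[1],C[2],C[0],None)[0].reshape(-1,2)
def back(uv,z,C):
    R=cv2.Rodrigues(C[1])[0]; o=-R.T@C[2]; d=R.T@np.linalg.inv(C[0])@np.array([uv[0],uv[1],1.])
    return o+d*(z-o[2])/d[2]
def box(x0,x1,y0,y1,z0,z1): return np.array([[x,y,z] for x in (x0,x1) for y in (y0,y1) for z in (z0,z1)],float)
def place(P,q):
    c,s=np.cos(q[2]),np.sin(q[2]); P=np.asarray(P,float)
    return np.c_[q[0]+c*P[:,0]-s*P[:,1],q[1]+s*P[:,0]+c*P[:,1],P[:,2]]
S=4
def hull(parts,q,C,roi):
    x,y,w,h=roi; m=np.zeros((h*S,w*S),np.uint8)
    for P in parts:
        uv=(proj(place(P,q),C)-[x-.5,y-.5])*S
        cv2.fillConvexPoly(m,cv2.convexHull(np.round(uv).astype(np.int32)),1)
    return cv2.resize(m.astype(np.float32),(w,h),interpolation=cv2.INTER_AREA)
CASE=[box(-.035,.035,-.022,.022,0,.06),box(-.004,.020,-.011,.011,.06,.072)]
def fit(parts,obs,q0):
    """obs: list of (C,mask) ; returns q, mean IoU"""
    O=[]
    for C,m in obs:
        x,y,w,h=cv2.boundingRect(m.astype(np.uint8)); r=(x-15,y-15,w+30,h+30)
        M=np.zeros((h+30,w+30),np.float32); a=m[max(0,y-15):y+h+15,max(0,x-15):x+w+15]
        M[max(0,15-y):max(0,15-y)+a.shape[0],max(0,15-x):max(0,15-x)+a.shape[1]]=a; O.append((C,M,r))
    def f(v):
        q=[v[0],v[1],v[2]*10]
        return -np.mean([(np.minimum(H,M).sum()/np.maximum(H,M).sum()) for C,M,r in O for H in [hull(parts,q,C,r)]])
    r=minimize(f,[q0[0],q0[1],q0[2]/10],method="Nelder-Mead",options=dict(initial_simplex=[[q0[0]+a,q0[1]+b,q0[2]/10+c] for a,b,c in ((0,0,0),(.01,0,0),(0,.01,0),(0,0,.03))],xatol=1e-4,fatol=1e-4))
    return np.array([r.x[0],r.x[1],r.x[2]*10]),-r.fun
def yellow(im):
    h=cv2.cvtColor(np.ascontiguousarray(im),cv2.COLOR_RGB2HSV); return (h[...,0]>=23)&(h[...,0]<=34)&(h[...,1]>190)&(h[...,2]>90)
def tapes():
    C={c:cam(c) for c in ("top","side")}; I={c:snapshot(c) for c in C}; out=[]
    M={c:[d for d in cut_out(c,"tape1") if d["p"]>.25] for c in C}
    D={c:[(d["pixels"]) for d in M[c] if (d["pixels"]&yellow(I[c])).sum()>60] for c in C}
    def cen(m): u=np.argwhere(m).mean(0)[::-1]; return u
    for m in D["top"]:
        p=back(cen(m),.035,C["top"]); u=proj([p],C["side"])[0]
        s=[k for k in D["side"] if np.linalg.norm(cen(k)-u)<10]
        obs=[(C["top"],m)]+[(C["side"],k) for k in s[:1]]
        best=max((fit(CASE,obs,(p[0],p[1],a)) for a in np.radians((0,45,90,135,180,225,270,315))),key=lambda t:t[1])
        q,sc=best; g=I["top"].max(2); e=[]
        for a in (0,np.pi):   # dark button face test
            qq=(q[0],q[1],q[2]+a); uv=proj(place([[x,y,.072] for x in np.linspace(-.002,.018,7) for y in np.linspace(-.009,.009,7)],qq),C["top"]).round().astype(int); e.append(g[uv[:,1],uv[:,0]].mean())
        if e[1]<e[0]: q[2]+=np.pi
        out.append((q,sc,len(s),np.round(e)))
    return out,I,C
def show(out):
    for q,sc,n,e in sorted(out,key=lambda t:(t[0][1],t[0][0])): print("tape",q[:2].round(4),"yaw",round((np.degrees(q[2])+180)%360-180,1),"iou",round(sc,3),"side",n,e)
E
python3 - <<'E'
from h import *
o,I,C=tapes(); show(o)
print({c:yellow(I[c]).sum() for c in I})
for c in C:
    for t,z in (("rack",0),("pocket_near",.007),("pocket_far",.007),("knob",.103),("tray",0)):
        for d in landmark_of(c,t): print(c,t,round(d["p"],2),back(d["uv"],z,C[c])[:2].round(4))
W=cam("wrist"); R=cv2.Rodrigues(W[1])[0]; print("wristcam",-R.T@W[2],R.round(2).tolist(),W[0].round().tolist())
# tray fit
P=[box(-.145,.145,-.07,.07,0,.04)]
for c in C:
    d=cut_out(c,"tray")[0]; m=d["pixels"]; p=back(np.argwhere(m).mean(0)[::-1],.02,C[c]); q,s=fit(P,[(C[c],m)],(p[0],p[1],0)); print("tray",c,q.round(4),s)
E
```

```text
tape [ 0.5549 -0.1176] yaw -29.0 iou 0.89 side 1 [ 27. 144.]
tape [ 0.6684 -0.1039] yaw -4.2 iou 0.881 side 1 [130.  26.]
tape [ 0.4579 -0.0988] yaw 21.7 iou 0.897 side 1 [134.  29.]
tape [0.457  0.0791] yaw 27.6 iou 0.898 side 1 [ 30. 124.]
tape [0.5754 0.0944] yaw 3.4 iou 0.9 side 1 [ 32. 129.]
{'top': np.int64(1664), 'side': np.int64(500)}
top rack 0.73 [0.4887 0.2845]
top rack 0.46 [ 0.5536 -0.1175]
top pocket_near 0.91 [0.4287 0.2784]
top pocket_near 0.19 [ 0.454  -0.1042]
top pocket_far 0.69 [0.549  0.2906]
top knob 0.72 [0.3867 0.2847]
top tray 0.86 [ 0.4992 -0.2887]
side rack 0.75 [0.4812 0.2987]
side pocket_near 0.72 [0.4817 0.2894]
side pocket_near 0.58 [0.423  0.2784]
side pocket_far 0.64 [0.5372 0.2887]
side knob 0.75 [0.3875 0.2709]
side tray 0.95 [ 0.5066 -0.2957]
wristcam [0.32538702 0.59620916 0.38572253] [[-0.37, -0.93, 0.0], [-0.89, 0.35, 0.29], [-0.27, 0.11, -0.96]] [[337.0, 0.0, 284.0], [0.0, 337.0, 211.0], [0.0, 0.0, 1.0]]
tray top [ 0.5042 -0.2939  0.0201] 0.9693016409873962
tray side [ 0.505  -0.2902  0.0194] 0.9765506386756897
```

```bash
python3 -m inch '0.772 0.814 0 0 0 -0.1216; 0.772 0.814 0 0 0 -0.1216; 0.772 0.814 0 0 0 -0.1216; 0.772 0.814 0 0 0 -0.1216; 0.772 0.814 0 0 0 -0.1216; 0.772 0.814 0 0 0 -0.1216; 0.772 0.814 0 0 0 -0.1216; 0.772 0.814 0 0 0 -0.1216; 0.772 0.814 0 0 0 -0.1216; 0.772 0.814 0 0 0 -0.1216' 1
python3 -m inch '0.40 1 0 0 0 0; 0.40 1 0 0 0 0; 0.40 1 0 0 0 0; 0.40 1 0 0 0 0; 0.40 1 0 0 0 0; 0.40 1 0 0 0 0; 0.40 1 0 0 0 0; 0.40 1 0 0 0 0; 0.40 1 0 0 0 0; 0.40 1 0 0 0 0'
python3 - <<'E'
from h import *
print({k:np.round(v,4) for k,v in get_obs().items()})
C=cam("wrist"); im=snapshot("wrist"); cv2.imwrite("pics/w1.png",im[:,:,::-1])
for d in cut_out("wrist","tape1"):
    m=d["pixels"]
    if (m&yellow(im)).sum()<100: continue
    p=back(np.argwhere(m).mean(0)[::-1],.035,C)
    q,s=max((fit(CASE,[(C,m)],(p[0],p[1],a)) for a in np.radians(range(-180,180,45))),key=lambda t:t[1]); print(q[:2].round(4),np.degrees(q[2]).round(1),round(s,3),round(d["p"],2))
E
```

```text
clock: 2.63
tool_pos: [0.3761, 0.3115, 0.2272]
orientation: [-179.9, -0.0, -0.2]
force: [-0.5, 0.5, 0.0]
opening: 0.0266
gripper_force: 0.0
clock: 3.47
tool_pos: [0.4963, 0.0129, 0.2262]
orientation: [180.0, 0.0, -0.1]
force: [-0.4, -0.0, 0.1]
opening: 0.0008
gripper_force: 0.0
{'clock': np.float64(3.4667), 'joint_pos': array([ 2.42119e+01,  3.57220e+00, -2.12983e+01, -1.40000e-03,
       -6.51597e+01,  6.56424e+01]), 'qvel': array([ 2.7445, -0.9163, -0.6704, -0.27  ,  0.033 , -0.9138]), 'tau': array([ -1.4553, -33.2355,  28.6046,   6.8324,   0.0758,   0.3189]), 'tool_pos': array([0.4963, 0.0129, 0.2262]), 'orientation': array([ 1.799887e+02,  2.810000e-02, -1.463000e-01]), 'force': array([-0.4478, -0.0146,  0.0554]), 'moment': array([-0.0192,  0.0737,  0.0325]), 'gripper_force': np.float64(0.0), 'opening': np.float64(0.0008)}
```

View pics/w1.png

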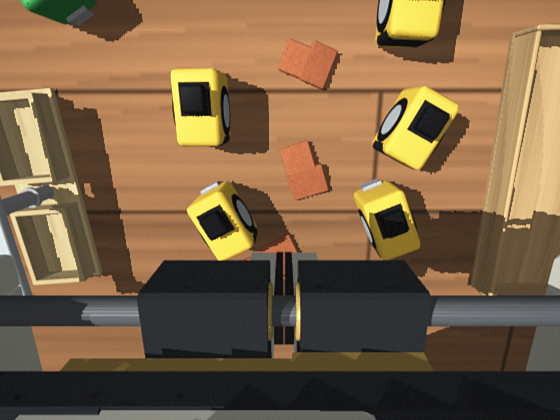

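The wrist view shows four buttons: tape5 at (197,97), tape4 at (215,224), tape2 at (432,121) and tape1 at (393,223). I'll back-project them as an independent check.

```bash
cat >> h.py <<'E'
def buttons(c,q_list,zt=.074):
    """dark top-of-button blob near its predicted place -> world position at zt"""
    C=cam(c); im=snapshot(c); g=(im.max(2)<45).astype(np.uint8); r=[]
    for q in q_list:
        P=place([[.008,0,zt]],q); u=proj(P,C)[0]
        if not(10<u[0]<550 and 10<u[1]<410): continue
        k=np.zeros_like(g); pr=proj(place([[x,y,zt] for x,y in ((-.012,-.019),(.028,-.019),(.028,.019),(-.012,.019))],q),C)
        cv2.fillConvexPoly(k,np.round(pr).astype(np.int32),1); k&=g
        n,l,s,ce=cv2.connectedComponentsWithStats(k)
        if n<2: continue
        i=1+np.argmax(s[1:,4]); r.append((q,back(ce[i],zt,C)[:2],s[i,4],ce[i]))
    return r
def nice(q): return (np.degrees(q)+180)%360-180
E
python3 - <<'E'
from h import *
T=[(.4579,-.0988,21.7),(.5549,-.1176,-29),(.6684,-.1039,-4.2),(.457,.0791,27.6),(.5754,.0944,3.4)]
T=[(a,b,np.radians(c)) for a,b,c in T]
for c in ("wrist","top"):
    for q,b,n,ce in buttons(c,T): print(c,"pred",place([[.008,0,0]],q)[0][:2].round(4),"blob",b.round(4),n,ce.round())
print(get_obs()["tool_pos"].round(4))
E
```

```text
wrist pred [ 0.4653 -0.0958] blob [ 0.4687 -0.0933] 750 [393. 222.]
wrist pred [ 0.5619 -0.1215] blob [ 0.5634 -0.1177] 944 [431. 121.]
wrist pred [0.4641 0.0828] blob [0.468 0.079] 702 [217. 222.]
wrist pred [0.5834 0.0949] blob [0.582  0.0884] 779 [199.  99.]
top pred [ 0.4653 -0.0958] blob [ 0.4673 -0.0951] 154 [319. 255.]
top pred [ 0.5619 -0.1215] blob [ 0.5607 -0.1208] 119 [329. 214.]
top pred [ 0.6764 -0.1045] blob [ 0.6735 -0.1029] 114 [319. 167.]
top pred [0.4641 0.0828] blob [0.4668 0.0826] 157 [241. 257.]
[0.4955 0.0148 0.2266]
```

```bash
python3 -m inch '-0.098 -0.22 0 0 0 0; -0.098 -0.22 0 0 0 0; -0.098 -0.22 0 0 0 0; -0.098 -0.22 0.47 0 0 0; -0.098 -0.22 0.47 0 0 0; -0.098 -0.22 0.47 0 0 0; -0.098 -0.22 0.47 0 0 0; -0.098 -0.22 0.47 0 0 0; -0.098 -0.22 0.47 0 0 0; -0.098 -0.22 0.47 0 0 0'
python3 -m inch '0 0 0.02 0 0 0; 0 0 0.03 0 0 0; 0 0 0.04 0 0 0; 0 0 0.05 0 0 0; 0 0 0.05 0 0 0; 0 0 0.05 0 0 0'
python3 -m inch '0 0 0.01 0 0 0; 0 0 0.01 0 0 0; 0 0 0.01 0 0 0'
python3 -m inch '0 0 0.01 0 0 0; 0 0 0.01 0 0 0; 0 0 0.01 0 0 0'
```

```text
clock: 4.5
tool_pos: [0.4672, 0.0807, 0.0871]
orientation: [-180.0, -0.1, 0.1]
force: [-0.5, -0.5, 1.0]
opening: 0.0004
gripper_force: 0.0
clock: 5.0
tool_pos: [0.4661, 0.0794, 0.0706]
orientation: [180.0, 0.0, 0.0]
force: [0.6, 0.5, -0.6]
opening: 0.0001
gripper_force: 0.1
clock: 5.25
tool_pos: [0.4662, 0.0794, 0.0675]
orientation: [180.0, -0.0, 0.0]
force: [0.7, 0.1, 1.5]
opening: 0.0008
gripper_force: 0.5
clock: 5.5
tool_pos: [0.4662, 0.0795, 0.0645]
orientation: [180.0, -0.0, 0.0]
force: [0.9, -0.8, 1.7]
opening: 0.0004
gripper_force: 1.0
```

```bash
python3 -m inch '0 0 0.005 0 0 0; 0 0 0.005 0 0 0; 0 0 0.005 0 0 0'
python3 -m inch '0 0 0.005 0 0 0; 0 0 0.005 0 0 0; 0 0 0.005 0 0 0'
```

```text
clock: 5.75
tool_pos: [0.4663, 0.0794, 0.0641]
orientation: [180.0, -0.0, 0.0]
force: [-5.1, -0.7, 16.6]
opening: 0.0005
gripper_force: 8.1
clock: 6.0
tool_pos: [0.4665, 0.0794, 0.0639]
orientation: [180.0, -0.1, 0.1]
force: [-10.6, -1.0, 31.9]
opening: 0.0006
gripper_force: 16.5
```

```bash
python3 -m inch '0 0 -0.01 0 0 0; 0 0 -0.02 0 0 0; 0 0 -0.02 0 0 0; 0 0 -0.02 0 0 0'
python3 -m inch '0 0 -0.15 0 0 0; 0 0 -0.15 0 0 0; 0 0 -0.15 0 0 0'
python3 -m inch '0 0 0 0 0 0; 0 0 0.147 0 0 0; 0 0 0.147 0 0 0; 0 0 0.147 0 0 0; 0 0 0.147 0 0 0'
python3 -m inch '0 0 -0.1 0 0 0; 0 0 -0.4 0 0 0; 0 0 -0.4 0 0 0; 0 0 -0.4 0 0 0;0 0 -0.4 0 0 0'
```

```text
clock: 6.33
tool_pos: [0.4663, 0.0796, 0.0676]
orientation: [-180.0, -0.0, 0.0]
force: [1.3, -0.4, 2.7]
opening: 0.0002
gripper_force: 1.3
clock: 6.58
tool_pos: [0.4675, 0.0803, 0.1143]
orientation: [-179.9, -0.2, 0.0]
force: [0.1, -0.5, -0.7]
opening: 0.0004
gripper_force: 0.0
clock: 7.0
tool_pos: [0.4653, 0.079, 0.0683]
orientation: [179.9, 0.1, 0.0]
force: [-0.9, 0.1, 2.9]
opening: 0.0006
gripper_force: 0.4
clock: 7.42
tool_pos: [0.4678, 0.0802, 0.1933]
orientation: [-179.8, -0.4, 0.0]
force: [-0.7, -0.2, -1.1]
opening: 0.0005
gripper_force: 0.0
```

```bash
python3 -m inch '0.389 -0.042 0 0 0 0; 0.389 -0.042 0 0 0 0; 0.389 -0.042 0 0 0 0; 0.389 -0.042 0.345 0 0 0; 0.389 -0.042 0.345 0 0 0; 0.389 -0.042 0.345 0 0 0; 0.389 -0.042 0.345 0 0 0; 0.389 -0.042 0.345 0 0 0; 0.389 -0.042 0.345 0 0 0; 0.389 -0.042 0.345 0 0 0'
python3 -m inch '0 0 0.03 0 0 0; 0 0 0.04 0 0 0; 0 0 0.05 0 0 0; 0 0 0.06 0 0 0; 0 0 0.065 0 0 0; 0 0 0.07 0 0 0; 0 0 0.07 0 0 0; 0 0 0.075 0 0 0; 0 0 0.075 0 0 0; 0 0 0.075 0 0 0'
python3 -m inch '0 0 -0.01 0 0 0; 0 0 -0.017 0 0 0; 0 0 -0.017 0 0 0; 0 0 -0.017 0 0 0'
```

```text
clock: 8.25
tool_pos: [0.5841, 0.0927, 0.0874]
orientation: [-179.9, -0.2, 0.0]
force: [-0.9, -0.1, 0.5]
opening: 0.0003
gripper_force: 0.0
clock: 9.08
tool_pos: [0.5832, 0.0923, 0.0642]
orientation: [-180.0, -0.1, 0.1]
force: [-5.0, 2.3, 15.6]
opening: 0.0006
gripper_force: 8.0
clock: 9.42
tool_pos: [0.583, 0.0922, 0.0676]
orientation: [-180.0, -0.0, 0.0]
force: [0.4, 0.1, 2.2]
opening: 0.0006
gripper_force: 1.3
```

```bash
python3 -m inch '0 0 -0.12 0 0 0; 0 0 -0.2 0 0 0; 0.307 0.653 -0.2 0 0 0; 0.307 0.653 -0.2 0 0 0; 0.307 0.653 -0.2 0 0 0; 0.307 0.653 -0.2 0 0 0; 0.307 0.653 -0.2 0 0 0; 0.307 0.653 -0.2 0 0 0; 0.307 0.653 -0.058 0 0 0; 0.307 0.653 -0.058 0 0 0'
python3 -m inch '0 0 0.02 0 0 0; 0 0 0.03 0 0 0; 0 0 0.045 0 0 0; 0 0 0.055 0 0 0; 0 0 0.065 0 0 0; 0 0 0.07 0 0 0; 0 0 0.07 0 0 0; 0 0 0.075 0 0 0; 0 0 0.075 0 0 0; 0 0 0.075 0 0 0'
python3 -m inch '0 0 -0.01 0 0 0; 0 0 -0.017 0 0 0; 0 0 -0.017 0 0 0; 0 0 -0.017 0 0 0'
```

```text
clock: 10.25
tool_pos: [0.6708, -0.1051, 0.0778]
orientation: [-180.0, 0.6, -0.2]
force: [-3.2, 1.2, -3.4]
opening: 0.0007
gripper_force: 0.0
clock: 11.08
tool_pos: [0.6756, -0.1035, 0.0643]
orientation: [180.0, -0.1, 0.1]
force: [-3.5, 2.2, 10.6]
opening: 0.0008
gripper_force: 5.2
clock: 11.42
tool_pos: [0.6749, -0.1037, 0.0675]
orientation: [-180.0, -0.0, 0.0]
force: [-0.9, 0.3, 0.4]
opening: 0.0003
gripper_force: 0.0
```

```bash
python3 -m inch '0 0 -0.12 0 0 0; 0 0 -0.2 0 0 0; -0.377 0.053 -0.2 0 0 0; -0.377 0.053 -0.2 0 0 0; -0.377 0.053 -0.2 0 0 0; -0.377 0.053 -0.2 0 0 0; -0.377 0.053 -0.1 0 0 0; -0.377 0.053 -0.058 0 0 0; -0.377 0.053 -0.058 0 0 0; -0.377 0.053 -0.058 0 0 0'
python3 -m inch '0 0 0.02 0 0 0; 0 0 0.03 0 0 0; 0 0 0.045 0 0 0; 0 0 0.055 0 0 0; 0 0 0.065 0 0 0; 0 0 0.07 0 0 0; 0 0 0.07 0 0 0; 0 0 0.077 0 0 0; 0 0 0.077 0 0 0; 0 0 0.077 0 0 0'
python3 -m inch '0 0 -0.01 0 0 0; 0 0 -0.017 0 0 0; 0 0 -0.017 0 0 0; 0 0 -0.017 0 0 0'
```

```text
clock: 12.25
tool_pos: [0.5615, -0.1198, 0.0845]
orientation: [180.0, 0.1, 0.0]
force: [0.0, -0.3, 0.4]
opening: 0.0001
gripper_force: 0.0
clock: 13.08
tool_pos: [0.5626, -0.1197, 0.0641]
orientation: [180.0, -0.1, 0.1]
force: [-4.8, 2.3, 20.3]
opening: 0.0005
gripper_force: 9.9
clock: 13.42
tool_pos: [0.5615, -0.1197, 0.0666]
orientation: [-180.0, 0.0, 0.0]
force: [-0.6, 0.5, 0.0]
opening: 0.0004
gripper_force: 0.0
```

```bash
python3 -m inch '0 0 -0.12 0 0 0; 0 0 -0.2 0 0 0; -0.317 -0.083 -0.2 0 0 0; -0.317 -0.083 -0.2 0 0 0; -0.317 -0.083 -0.2 0 0 0; -0.317 -0.083 -0.2 0 0 0; -0.317 -0.083 -0.1 0 0 0; -0.317 -0.083 -0.06 0 0 0; -0.317 -0.083 -0.06 0 0 0; -0.317 -0.083 -0.06 0 0 0'
python3 -m inch '0 0 0.02 0 0 0; 0 0 0.03 0 0 0; 0 0 0.045 0 0 0; 0 0 0.055 0 0 0; 0 0 0.065 0 0 0; 0 0 0.07 0 0 0; 0 0 0.07 0 0 0; 0 0 0.077 0 0 0; 0 0 0.077 0 0 0; 0 0 0.077 0 0 0'
python3 -m inch '0 0 -0.01 0 0 0; 0 0 -0.017 0 0 0; 0 0 -0.017 0 0 0; 0 0 -0.017 0 0 0'
python3 -m inch '0 0 -0.1 0 0 0; 0 0 -0.4 0 0 0; 0 0 -0.4 0 0 0; 0 0 -0.4 0 0 0; 0 0 -0.4 0 0 0; 0 0 -0.4 0 0 0'
python3 - <<'E'
from h import *
o,I,C=tapes(); show(o)
for c in I: cv2.imwrite(f"pics/{c}1.png",I[c][:,:,::-1])
s=cv2.resize(I["side"][170:290,200:390],None,fx=4,fy=4,interpolation=2); cv2.imwrite("pics/s1c.png",s[:,:,::-1])
E
```

```text
clock: 14.25
tool_pos: [0.4666, -0.095, 0.0845]
orientation: [180.0, 0.1, 0.0]
force: [1.3, -0.1, 0.8]
opening: 0.0004
gripper_force: 0.0
clock: 15.08
tool_pos: [0.4676, -0.0948, 0.064]
orientation: [180.0, -0.1, 0.1]
force: [-6.3, 2.5, 26.6]
opening: 0.0005
gripper_force: 13.0
clock: 15.42
tool_pos: [0.4672, -0.0947, 0.0671]
orientation: [-180.0, -0.1, 0.0]
force: [1.7, 0.1, 2.8]
opening: 0.0004
gripper_force: 1.4
clock: 15.92
tool_pos: [0.4664, -0.0947, 0.1869]
orientation: [-180.0, -0.0, -0.0]
force: [0.4, 0.6, -0.1]
opening: 0.0002
gripper_force: 0.0
tape [ 0.6683 -0.1035] yaw -2.2 iou 0.884 side 1 [ 32. 142.]
tape [ 0.4552 -0.103 ] yaw -168.6 iou 0.266 side 0 [69. 68.]
tape [0.5959 0.0937] yaw -178.3 iou 0.481 side 0 [204.  67.]
```

View pics/s1c.png

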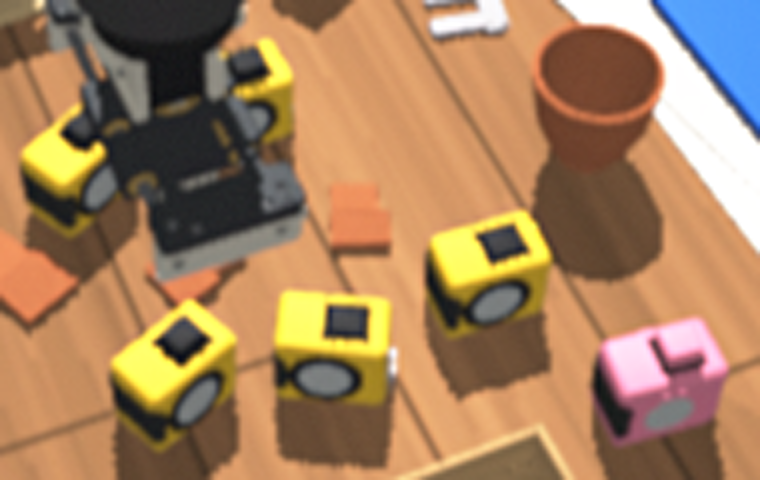

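Buttons in the crop: T2 (345,320) and T3 (500,242) stay flat, so they latch. T1 (182,340), T4 (80,125) and T5 (250,62) stand proud, so they fail. This agrees with the residual forces. Next I measure the rack with the wrist camera.

```bash
python3 -m inch '-0.12 -1 -0.3 0 0 0; -0.12 -1 -0.3 0 0 0; -0.12 -1 -0.3 0 0 0; -0.12 -1 -0.3 0 0 0; -0.12 -1 -0.3 0 0 0; -0.12 -1 -0.3 0 0 0; -0.12 -1 -0.3 0 0 0; -0.12 -1 -0.3 0 0 0; -0.12 -1 -0.3 0 0 0; -0.12 -1 -0.3 0 0 0' -1
python3 -m inch '0 0 0 0 0 0; 0 0 0 0 0 0; 0 0 0 0 0 0'
python3 - <<'E'
from h import *
print({k:np.round(get_obs()[k],4) for k in ("tool_pos","orientation")})
C=cam("wrist"); im=snapshot("wrist"); cv2.imwrite("pics/w2.png",im[:,:,::-1])
for t,z in (("rack",0),("pocket_near",.007),("pocket_far",.007),("knob",.103)):
    for d in landmark_of("wrist",t): print(t,round(d["p"],2),np.round(d["uv"]),back(d["uv"],z,C)[:2].round(4))
E
```

```text
clock: 16.95
tool_pos: [0.4302, 0.2063, 0.276]
orientation: [179.9, 0.1, 0.2]
force: [-0.1, -0.5, 0.2]
opening: 0.0616
gripper_force: 0.0
clock: 17.2
tool_pos: [0.4306, 0.2041, 0.2764]
orientation: [179.9, 0.0, -0.1]
force: [-0.4, -0.2, 0.3]
opening: 0.0816
gripper_force: 0.0
{'tool_pos': array([0.4306, 0.2041, 0.2764]), 'orientation': array([ 1.79949e+02,  4.52000e-02, -6.64000e-02])}
rack 0.61 [219. 128.] [0.4849 0.2839]
pocket_near 0.97 [225. 176.] [0.4257 0.2786]
pocket_near 0.27 [556.  67.] [ 0.5554 -0.1169]
pocket_far 0.86 [211.  79.] [0.5416 0.29  ]
knob 0.64 [214. 236.] [0.38   0.2763]
```

View pics/w2.png

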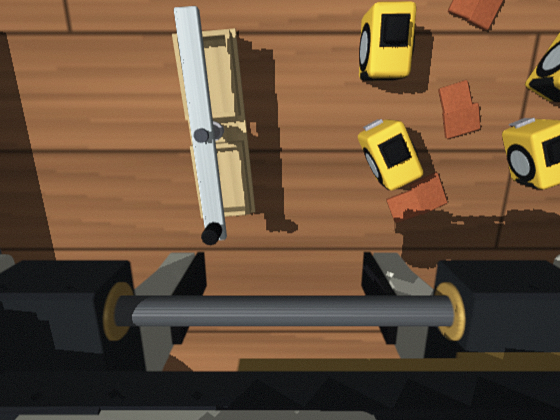

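The wrist view shows the shut bar with its knob at (211,236) and its pivot cap at (202,135). The knob comes out at about (.384,.276), and the rack centre at about (.4845,.284) with yaw of about 5.6°.

```bash
python3 -m inch '-0.155 -0.236 0 0 0 -0.031; -0.155 -0.236 0 0 0 -0.031; -0.155 -0.236 0.3 0 0 -0.031; -0.155 -0.236 0.6 0 0 -0.031; -0.155 -0.236 0.6 0 0 -0.031; -0.155 -0.236 0.6 0 0 -0.031; -0.155 -0.236 0.6 0 0 -0.031; -0.155 -0.236 0.6 0 0 -0.031; -0.155 -0.236 0.6 0 0 -0.031; -0.155 -0.236 0.6 0 0 -0.031'
python3 -m inch '0 0 0 0 0 0; 0 0 0 0 0 0; 0 0 0 0 0 0; 0 0 0 0 0 0; 0 0 0 0 0 0; 0 0 0 0 0 0; 0 0 0 0 0 0; 0 0 0 0 0 0; 0 0 0 0 0 0; 0 0 0 0 0 0' 1
python3 - <<'E'
from h import *
im=snapshot("wrist"); cv2.imwrite("pics/w3.png",im[:,:,::-1])
E
```

```text
clock: 18.28
tool_pos: [0.385, 0.2769, 0.0985]
orientation: [-179.9, -0.1, 5.6]
force: [0.1, 0.9, -0.4]
opening: 0.0877
gripper_force: 0.0
clock: 19.12
tool_pos: [0.3841, 0.2759, 0.0969]
orientation: [180.0, 0.0, 5.6]
force: [1.0, -0.0, -0.6]
opening: 0.0268
gripper_force: 0.0
```

View pics/w3.png

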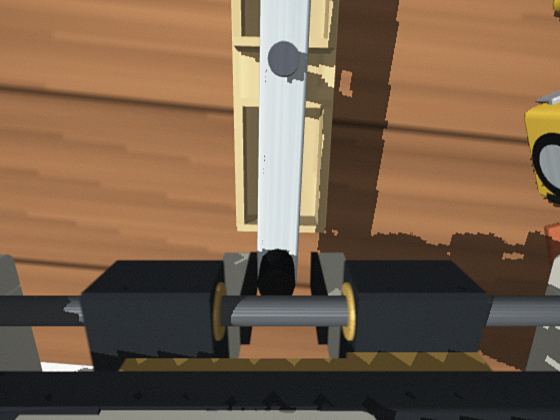

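The knob at (277,272) sits between the closing fingers, so I grip it and swing.

```bash
python3 -m inch '0 0 0 0 0 0; 0 0 0 0 0 0; 0 0 0 0 0 0; 0 0 0 0 0 0; 0 0 0 0 0 0' 1
python3 -m inch '.0025 -.0406 0 0 0 .0389; .0099 -.0806 0 0 0 .0778; .0221 -.1195 0 0 0 .1167; .0390 -.1565 0 0 0 .1556; .0603 -.1912 0 0 0 .1944; .0856 -.2230 0 0 0 .2333; .0976 -.2357 0 0 0 .25; .0976 -.2357 0 0 0 .25; .0976 -.2357 0 0 0 .25'
python3 -m inch '.0025 -.0406 0 0 0 .0389; .0099 -.0806 0 0 0 .0778; .0221 -.1195 0 0 0 .1167; .0390 -.1565 0 0 0 .1556; .0603 -.1912 0 0 0 .1944; .0856 -.2230 0 0 0 .2333; .0976 -.2357 0 0 0 .25; .0976 -.2357 0 0 0 .25; .0976 -.2357 0 0 0 .25'
```

```text
clock: 19.58
tool_pos: [0.3841, 0.278, 0.097]
orientation: [-179.8, -0.0, 5.6]
force: [-4.3, 8.2, -3.8]
opening: 0.0176
gripper_force: 30.0
clock: 20.33
tool_pos: [0.4068, 0.3499, 0.0969]
orientation: [-179.9, 0.0, -39.3]
force: [2.2, 3.5, -1.5]
opening: 0.0172
gripper_force: 30.0
clock: 21.08
tool_pos: [0.4742, 0.3856, 0.097]
orientation: [-179.9, 0.1, -84.2]
force: [2.6, 4.2, -2.9]
opening: 0.0168
gripper_force: 30.0
```

```bash
python3 -m inch '0 0 0 0 0 0; 0 0 0 0 0 0; 0 0 0 0 0 0; 0 0 0 0 0 0; 0 0 -0.1 0 0 0; 0 0 -0.3 0 0 0; 0 0 -0.5 0 0 0; 0 0 -0.5 0 0 0; 0 0 -0.5 0 0 0; 0 0 -0.5 0 0 0' -1
python3 -m inch '0.8 0 0 0 0 -0.35; 0.8 0 0 0 0 -0.35; 0.8 0 0 0 0 -0.35; 0.8 0 0 0 0 -0.35; 0.8 0 0 0 0 -0.35; 0.8 0 0 0 0 -0.35; 0.8 0 0 0 0 -0.35; 0.8 0 0 0 0 -0.35; 0.8 0 0 0 0 -0.35; 0.8 0 0 0 0 -0.35'
python3 -m inch '0.153 0.824 0 0 0 -0.119; 0.153 0.824 0 0 0 -0.119; 0.153 0.824 0 0 0 -0.119; 0.153 0.824 0 0 0 -0.119; 0.153 0.824 0 0 0 -0.119; 0.153 0.824 0 0 0 -0.119; 0.153 0.824 0 0 0 -0.119; 0.153 0.824 0 0 0 -0.119; 0.153 0.824 0 0 0 -0.119; 0.153 0.824 0 0 0 -0.119'
cat >> h.py <<'E'
def ytapes(c,hint=None):
    """colour fit: yellow components, hull, in one camera"""
    C=cam(c); im=snapshot(c); y=yellow(im).astype(np.uint8)
    y=cv2.morphologyEx(y,cv2.MORPH_CLOSE,np.ones((3,3),np.uint8)); n,l,s,ce=cv2.connectedComponentsWithStats(y); R=[]
    for i in range(1,n):
        x0,y0,w,h,a=s[i]
        if a<(250 if c=="wrist" else 60) or x0<2 or y0<2 or x0+w>558 or y0+h>418: continue
        m=np.zeros_like(y); cv2.fillConvexPoly(m,cv2.convexHull(np.argwhere(l==i)[:,::-1].astype(np.int32)),1); m=m>0
        p=back(ce[i],.045,C)
        q,sc=max((fit([CASE[0]],[(C,m)],(p[0],p[1],a)) for a in np.radians(range(-90,90,45))),key=lambda t:t[1])
        g=im.max(2); e=[]
        for a in (0,np.pi):
            uv=proj(place([[x,yy,.070] for x in np.linspace(0,.016,6) for yy in np.linspace(-.007,.007,6)],(q[0],q[1],q[2]+a)),C).round().astype(int).clip(0,[559,419]); e.append(g[uv[:,1],uv[:,0]].mean())
        if e[1]<e[0]: q[2]+=np.pi
        R.append((q,sc,np.round(e)))
    for q,sc,e in R: print(c,"tape",q[:2].round(4),"yaw",round(nice(q[2]),1),"iou",round(sc,3),e)
    return R,im
E
python3 - <<'E'
from h import *
print({k:np.round(get_obs()[k],4) for k in ("tool_pos","orientation")})
R,im=ytapes("wrist"); cv2.imwrite("pics/w4.png",im[:,:,::-1])
show(tapes()[0])
print([ (np.round(d["rect"]).tolist(),round(d["p"],2)) for d in boxes_of("wrist","tape1")])
for c in ("top","side"):
  for d in landmark_of(c,"knob"): print(c,round(d["p"],2),back(d["uv"],.103,cam(c))[:2].round(4))
E
```

```text
clock: 21.92
tool_pos: [0.4743, 0.3859, 0.25]
orientation: [-179.8, 0.2, -84.4]
force: [-0.1, -0.0, -1.5]
opening: 0.0782
gripper_force: 0.0
clock: 22.75
tool_pos: [0.4964, 0.1455, 0.2457]
orientation: [179.9, 0.1, -21.2]
force: [1.2, 1.0, -0.6]
opening: 0.0873
gripper_force: 0.0
clock: 23.58
tool_pos: [0.4497, -0.0999, 0.2465]
orientation: [-180.0, 0.1, -0.1]
force: [0.6, 0.3, 0.2]
opening: 0.0877
gripper_force: 0.0
{'tool_pos': array([ 0.4497, -0.0999,  0.2465]), 'orientation': array([-1.799976e+02,  5.060000e-02, -5.990000e-02])}
tape [ 0.6692 -0.1033] yaw -2.4 iou 0.876 side 1 [127.  38.]
tape [0.5763 0.093 ] yaw 1.1 iou 0.516 side 1 [ 35. 123.]
[([78.0, 136.0, 86.0, 77.0], 0.98), ([257.0, 137.0, 54.0, 75.0], 0.79), ([51.0, 15.0, 80.0, 82.0], 0.77), ([266.0, 35.0, 76.0, 83.0], 0.66), ([295.0, 2.0, 9.0, 0.0], 0.59)]
top 0.82 [0.4776 0.3866]
side 0.74 [0.4674 0.3774]
```

View pics/w4.png

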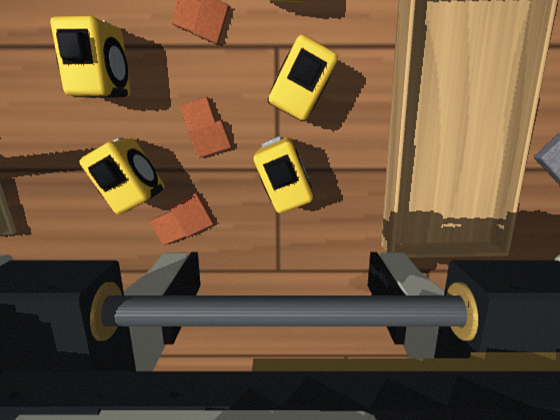

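Bar is open. In the wrist view T2 is at (302,78), T1 at (283,175), T5 at (85,58) and T4 at (120,176). My colour threshold missed them, so I'll fix that.

```bash
python3 - <<'E'
import cv2
im=cv2.imread("pics/w4.png"); h=cv2.cvtColor(im,cv2.COLOR_BGR2HSV)
print([h[v,u].tolist() for u,v in ((318,55),(290,100),(265,160),(65,85),(105,200),(200,20),(200,60),(450,100))])
E
sed -i 's/(h\[...,0\]>=23)&(h\[...,0\]<=34)&(h\[...,1\]>190)&(h\[...,2\]>90)/(h[...,0]>=22)\&(h[...,0]<=34)\&(h[...,1]>190)\&(h[...,2]>70)/' h.py
python3 - <<'E'
from h import *
R,im=ytapes("wrist"); m=yellow(im); n,l,s,ce=cv2.connectedComponentsWithStats(m.astype(np.uint8)); print([s[i].tolist() for i in range(1,n) if s[i,4]>150])
E
```

```text
[[26, 168, 248], [26, 170, 241], [27, 165, 246], [26, 159, 247], [17, 154, 179], [10, 166, 164], [13, 136, 159], [18, 109, 205]]
[]
```

```bash
sed -i 's/(h\[...,1\]>190)/(h[...,1]>140)/' h.py
python3 - <<'E'
from h import *
R,im=ytapes("wrist")
C=cam("wrist"); v=im.copy()
for q,sc,e in R:
    for P in (box(-.035,.035,-.022,.022,0,.06),):
        cv2.polylines(v,[cv2.convexHull(proj(place(P,q),C).round().astype(np.int32))],True,(0,0,255),1)
cv2.imwrite("pics/w5.png",v[:260,:,::-1])
E
```

```text
wrist tape [0.5738 0.0927] yaw -2.3 iou 0.831 [ 39. 139.]
wrist tape [ 0.5553 -0.1178] yaw -27.7 iou 0.962 [ 30. 140.]
wrist tape [0.4569 0.0766] yaw 28.6 iou 0.839 [ 27. 141.]
wrist tape [ 0.458  -0.1002] yaw 22.2 iou 0.943 [ 26. 160.]
```

View pics/w5.png

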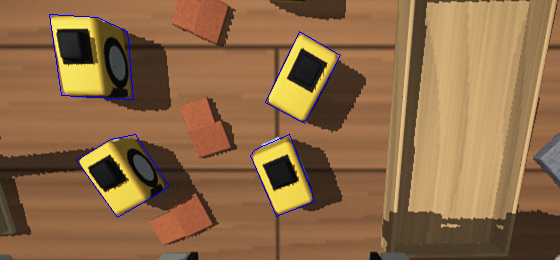

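The fits overlay tightly, so the positions are good and no knock has happened yet. Picking T2.

```bash
python3 -m inch '0.353 0.059 0 0 0 0.154; 0.353 0.059 0 0 0 0.154; 0.353 0.059 0 0 0 0.154; 0.353 0.059 0 0 0 0.154; 0.353 0.059 0.35 0 0 0.154; 0.353 0.059 0.55 0 0 0.154; 0.353 0.059 0.718 0 0 0.154; 0.353 0.059 0.718 0 0 0.154; 0.353 0.059 0.718 0 0 0.154; 0.353 0.059 0.718 0 0 0.154'
python3 -m inch '0 0 0 0 0 0; 0 0 0 0 0 0; 0 0 0 0 0 0; 0 0 0 0 0 0; 0 0 0 0 0 0; 0 0 0 0 0 0; 0 0 0 0 0 0; 0 0 0 0 0 0; 0 0 0 0 0 0; 0 0 0 0 0 0' 1
python3 -m inch '0 0 0 0 0 0; 0 0 -0.05 0 0 0; 0 0 -0.1 0 0 0; 0 0 -0.2 0 0 0; 0 0 -0.3 0 0 0; 0 0 -0.5 0 0 0; 0 0 -0.5 0 0 0; 0 0 -0.5 0 0 0'
python3 - <<'E'
from h import *
print({k:np.round(get_obs()[k],4) for k in ("tool_pos","orientation","opening")})
R,im=ytapes("top")
E
```

```text
clock: 24.92
tool_pos: [0.5509, -0.1184, 0.0251]
orientation: [179.7, 0.5, -27.8]
force: [-0.5, 0.2, -0.8]
opening: 0.0876
gripper_force: 0.0
clock: 25.75
tool_pos: [0.5561, -0.1181, 0.0324]
orientation: [-180.0, -0.1, -27.7]
force: [-1.1, 0.7, 7.0]
opening: 0.0439
gripper_force: 30.0
clock: 26.42
tool_pos: [0.5582, -0.1183, 0.1866]
orientation: [-179.8, -0.4, -27.7]
force: [0.8, 0.2, -3.0]
opening: 0.0438
gripper_force: 30.0
{'tool_pos': array([ 0.5582, -0.1183,  0.1866]), 'orientation': array([-179.7914,   -0.401 ,  -27.6733]), 'opening': np.float64(0.0438)}
top tape [ 0.5595 -0.1226] yaw -51.8 iou 0.237 [ 91. 152.]
top tape [ 0.4579 -0.1008] yaw 23.2 iou 0.923 [156.  38.]
```

```bash
python3 -m inch '-0.98 -0.963 -0.2 0 0 -0.185; -0.98 -0.963 -0.2 0 0 -0.185; -0.98 -0.963 -0.2 0 0 -0.185; -0.98 -0.963 -0.2 0 0 -0.185; -0.98 -0.963 -0.2 0 0 -0.185; -0.98 -0.963 -0.2 0 0 -0.185; -0.98 -0.963 -0.2 0 0 -0.185; -0.98 -0.963 -0.2 0 0 -0.185; -0.98 -0.963 -0.2 0 0 -0.185; -0.98 -0.963 -0.2 0 0 -0.185'
python3 -m inch '-0.03 0 0 0 0 0; -0.03 0 0 0 0 0; -0.03 0 0 0 0 0; -0.03 0 0 0 0 0'
python3 - <<'E'
from h import *
print({k:np.round(get_obs()[k],4) for k in ("tool_pos","orientation","opening")})
C=cam("wrist"); im=snapshot("wrist"); cv2.imwrite("pics/w6.png",im[:,:,::-1])
for t,z in (("rack",0),("pocket_near",.007),("pocket_far",.007),("knob",.103)):
  for c in ("wrist","wrist","top","side"):
    for d in landmark_of(c,t)[:1]: print(c,t,round(d["p"],2),np.round(d["uv"]),back(d["uv"],z,cam(c))[:2].round(4))
# guess overlay
v=im.copy()
for q in [(.4842,.286,np.radians(5.6))]:
  for cx in (-.06,.06):
    for z,hx,hy,col in ((.03,.04,.026,(255,0,0)),(.007,.04,.026,(0,0,255))):
      P=place([[cx-hx,-hy,z],[cx+hx,-hy,z],[cx+hx,hy,z],[cx-hx,hy,z]],q); cv2.polylines(v,[proj(P,C).round().astype(np.int32)],True,col,1)
cv2.imwrite("pics/w6v.png",cv2.resize(v[:280,130:430],None,fx=2,fy=2)[:,:,::-1])
E
```

```text
clock: 27.3
tool_pos: [0.4276, 0.2753, 0.2398]
orientation: [179.9, 0.2, 5.6]
force: [1.6, 0.5, -3.7]
opening: 0.0438
gripper_force: 30.0
clock: 27.63
tool_pos: [0.4204, 0.2726, 0.2402]
orientation: [179.9, 0.1, 5.6]
force: [-0.1, -0.3, -3.2]
opening: 0.0438
gripper_force: 30.0
{'tool_pos': array([0.4204, 0.2726, 0.2402]), 'orientation': array([1.79908e+02, 1.02000e-01, 5.58110e+00]), 'opening': np.float64(0.0438)}
wrist rack 0.67 [280. 120.] [0.4854 0.2826]
wrist rack 0.67 [280. 120.] [0.4856 0.2827]
top rack 0.78 [158. 255.] [0.4808 0.2912]
wrist pocket_near 0.58 [278. 171.] [0.428  0.2798]
wrist pocket_near 0.58 [278. 171.] [0.4279 0.28  ]
top pocket_near 0.95 [159. 280.] [0.4195 0.2852]
side pocket_near 0.93 [189. 171.] [0.4289 0.273 ]
top pocket_far 0.92 [158. 228.] [0.5473 0.2896]
side pocket_far 0.56 [281. 263.] [ 0.5512 -0.1165]
wrist knob 0.58 [158. 129.] [0.471  0.3867]
wrist knob 0.58 [158. 129.] [0.471  0.3867]
top knob 0.64 [103. 255.] [0.4743 0.3894]
side knob 0.74 [188. 121.] [0.4674 0.3774]
```

View pics/w6v.png

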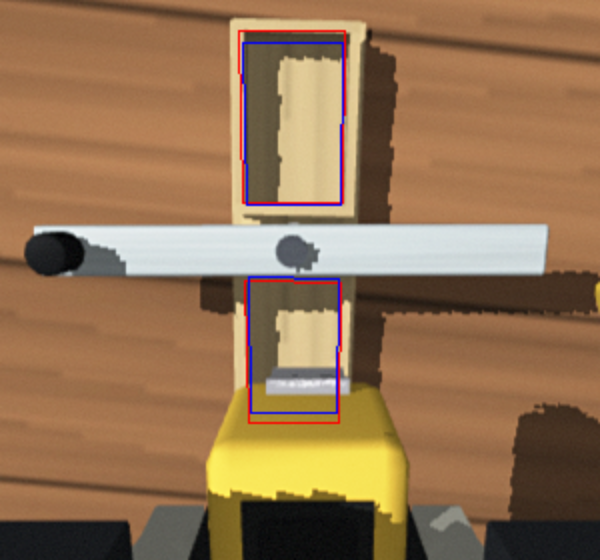

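The overlay sits about 2.4 mm too far left (+y) of the real pocket edges, and about 0.7 mm too far along x. Corrected rack centre is (.4835,.2838), so the far pocket is at (.5432,.2897).

```bash
python3 -m inch '0.413 -0.017 0 0 0 0; 0.413 -0.017 0 0 0 0; 0.413 -0.017 0 0 0 0; 0.413 -0.017 0.2 0 0 0; 0.413 -0.017 0.45 0 0 0; 0.413 -0.017 0.45 0 0 0; 0.413 -0.017 0.45 0 0 0; 0.413 -0.017 0.45 0 0 0; 0.413 -0.017 0.45 0 0 0; 0.413 -0.017 0.45 0 0 0'
python3 -m inch '0 0 0 0 0 0; 0 0 0 0 0 0; 0 0 0 0 0 0; 0 0 0 0 0 0'
python3 -c "
from h import *
im=snapshot('side'); cv2.imwrite('pics/s2.png',cv2.resize(im[90:220,150:320],None,fx=4,fy=4,interpolation=2)[:,:,::-1]); o=get_obs(); print(o['tool_pos'],o['orientation'])"
```

```text
clock: 29.32
tool_pos: [0.5453, 0.292, 0.1097]
orientation: [-179.9, -0.2, 5.7]
force: [0.8, 0.4, -3.1]
opening: 0.0438
gripper_force: 30.0
clock: 29.65
tool_pos: [0.5439, 0.2909, 0.1077]
orientation: [-179.9, -0.1, 5.6]
force: [-0.4, -0.0, -4.7]
opening: 0.0439
gripper_force: 30.0
[0.54376364 0.29077004 0.10736108] [-1.79956310e+02 -5.31234193e-02  5.59801763e+00]
```

```bash
python3 -m inch '-0.002 0.003 0.05 0 0 0; -0.002 0.003 0.1 0 0 0; -0.002 0.003 0.14 0 0 0; -0.002 0.003 0.16 0 0 0; -0.002 0.003 0.18 0 0 0; -0.002 0.003 0.18 0 0 0; -0.002 0.003 0.18 0 0 0'
python3 -m inch '0 0 0.015 0 0 0; 0 0 0.03 0 0 0; 0 0 0.04 0 0 0; 0 0 0.04 0 0 0; 0 0 0.04 0 0 0'
```

```text
clock: 30.28
tool_pos: [0.5433, 0.2897, 0.0528]
orientation: [180.0, -0.0, 5.6]
force: [-0.6, 0.6, -3.2]
opening: 0.0437
gripper_force: 30.0
clock: 30.7
tool_pos: [0.543, 0.2895, 0.0404]
orientation: [180.0, 0.0, 5.6]
force: [0.1, -0.1, -4.4]
opening: 0.0438
gripper_force: 30.0
```

```bash
python3 -m inch '0 0 0.004 0 0 0; 0 0 0.004 0 0 0; 0 0 0.004 0 0 0'
python3 -m inch '0 0 0 0 0 0; 0 0 0 0 0 0; 0 0 0 0 0 0; 0 0 0 0 0 0; 0 0 0 0 0 0; 0 0 0 0 0 0; 0 0 0 0 0 0; 0 0 0 0 0 0' -1
python3 -m inch '0 0 -0.05 0 0 0; 0 0 -0.2 0 0 0; 0 0 -0.35 0 0 0; 0 0 -0.5 0 0 0; 0 0 -0.65 0 0 0; 0 0 -0.65 0 0 0; 0 0 -0.65 0 0 0; 0 0 -0.65 0 0 0'
python3 - <<'E'
from h import *
o=get_obs(); print(o['tool_pos'],o['orientation'])
im=snapshot('side'); cv2.imwrite('pics/s2.png',cv2.resize(im[90:220,150:320],None,fx=4,fy=4,interpolation=2)[:,:,::-1])
R,_=ytapes("top"); show(tapes()[0])
E
```

```text
clock: 30.95
tool_pos: [0.5432, 0.2897, 0.0395]
orientation: [-180.0, -0.0, 5.6]
force: [1.0, -0.5, -3.7]
opening: 0.0437
gripper_force: 30.0
clock: 31.62
tool_pos: [0.5431, 0.2896, 0.0394]
orientation: [180.0, -0.0, 5.6]
force: [0.5, -0.1, 0.6]
opening: 0.0865
gripper_force: 0.0
clock: 32.28
tool_pos: [0.5433, 0.2899, 0.2357]
orientation: [-179.9, -0.1, 5.6]
force: [-0.0, -0.5, -0.3]
opening: 0.0875
gripper_force: 0.0
[0.54328393 0.28990436 0.23568689] [-1.79892221e+02 -1.06838238e-01  5.58696455e+00]
top tape [ 0.6724 -0.1028] yaw -5.9 iou 0.803 [39. 99.]
top tape [0.5784 0.094 ] yaw 1.9 iou 0.856 [ 35. 102.]
top tape [0.5277 0.2863] yaw 72.9 iou 0.519 [215. 250.]
top tape [ 0.458  -0.1008] yaw 23.2 iou 0.913 [31. 94.]
top tape [0.4575 0.0787] yaw 27.8 iou 0.91 [19. 83.]
tape [ 0.6693 -0.1031] yaw -2.3 iou 0.916 side 1 [ 37. 125.]
tape [ 0.4574 -0.0995] yaw 24.7 iou 0.857 side 1 [28. 91.]
tape [0.4569 0.0778] yaw 28.8 iou 0.904 side 1 [18. 86.]
tape [0.5754 0.0929] yaw 0.3 iou 0.893 side 0 [ 33. 129.]
tape [0.543  0.2932] yaw 5.3 iou 0.546 side 1 [ 35. 152.]
```

View pics/s2.png

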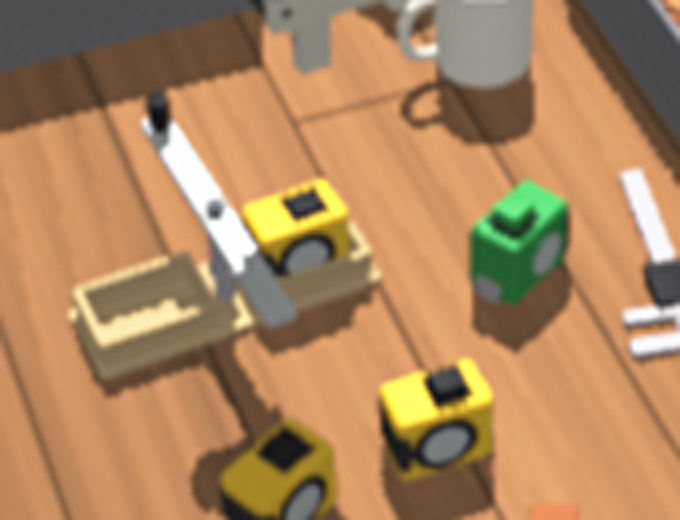

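T2 is seated upright in the far pocket at (300,230), with its button flat. Next is T3.

```bash
python3 -m inch '0 0.65 0 0 0 0.031; 0 0.65 0 0 0 0.031; 0 0.65 0 0 0 0.031; 0 0.65 0 0 0 0.031; 0 0.65 0 0 0 0.031; 0 0.65 0 0 0 0.031'
python3 -m inch '0.03 0.65 0 0 0 0; 0.03 0.65 0 0 0 0; 0.03 0.65 0 0 0 0; 0.03 0.65 0 0 0 0; 0.03 0.65 0 0 0 0; 0.03 0.65 0 0 0 0; 0.03 0.65 0 0 0 0; 0.03 0.65 0 0 0 0; 0.03 0.65 0 0 0 0'
python3 - <<'E'
from h import *
o=get_obs(); print(o['tool_pos'],o['orientation'])
R,_=ytapes("wrist")
E
```

```text
clock: 33.08
tool_pos: [0.5617, 0.0911, 0.2339]
orientation: [179.9, 0.1, -0.2]
force: [0.2, 0.4, -0.1]
opening: 0.0877
gripper_force: 0.0
clock: 33.83
tool_pos: [0.5712, -0.0986, 0.234]
orientation: [-180.0, 0.0, 0.1]
force: [0.2, -0.3, -0.5]
opening: 0.0876
gripper_force: 0.0
[ 0.57117243 -0.09863683  0.23404244] [-1.79998499e+02  2.85388541e-02  5.95005287e-02]
wrist tape [ 0.6688 -0.1033] yaw -1.9 iou 0.956 [ 29. 144.]
wrist tape [0.5759 0.0935] yaw 7.0 iou 0.831 [ 28. 156.]
wrist tape [0.5042 0.0551] yaw -46.9 iou 0.472 [ 86. 110.]
wrist tape [ 0.4544 -0.1   ] yaw 17.7 iou 0.749 [27. 68.]
```

```bash
python3 -m inch '0.325 0.016 0 0 0 0.0106; 0.325 0.016 0 0 0 0.0106; 0.325 0.016 0.1 0 0 0.0106; 0.325 0.016 0.3 0 0 0.0106; 0.325 0.016 0.45 0 0 0.0106; 0.325 0.016 0.58 0 0 0.0106; 0.325 0.016 0.65 0 0 0.0106; 0.325 0.016 0.677 0 0 0.0106; 0.325 0.016 0.677 0 0 0.0106; 0.325 0.016 0.677 0 0 0.0106'
python3 -m inch '0 0 0 0 0 0; 0 0 0 0 0 0; 0 0 0 0 0 0; 0 0 0 0 0 0; 0 0 0 0 0 0; 0 0 0 0 0 0; 0 0 0 0 0 0; 0 0 0 0 0 0; 0 0 0 0 0 0; 0 0 0 0 0 0' 1
python3 -m inch '0 0 0 0 0 0; 0 0 -0.05 0 0 0; 0 0 -0.1 0 0 0; 0 0 -0.2 0 0 0; 0 0 -0.3 0 0 0; 0 0 -0.5 0 0 0; 0 0 -0.65 0 0 0; 0 0 -0.65 0 0 0; 0 0 -0.65 0 0 0; 0 0 -0.65 0 0 0'
```

```text
clock: 34.72
tool_pos: [0.6699, -0.1036, 0.0327]
orientation: [180.0, -0.1, -1.8]
force: [0.6, -0.0, 0.4]
opening: 0.0873
gripper_force: 0.0
clock: 35.55
tool_pos: [0.6687, -0.1042, 0.0314]
orientation: [180.0, -0.0, -1.9]
force: [-0.6, 1.4, 2.8]
opening: 0.0437
gripper_force: 30.0
clock: 36.38
tool_pos: [0.6689, -0.1041, 0.2271]
orientation: [-180.0, -0.1, -1.9]
force: [0.2, 0.0, -4.4]
opening: 0.0441
gripper_force: 30.0
```

```bash
python3 -m inch '-0.43 -0.62 0 0 0 -0.0417; -0.43 -0.62 0 0 0 -0.0417; -0.43 -0.62 0 0 0 -0.0417; -0.43 -0.62 0 0 0 -0.0417; -0.43 -0.62 0 0 0 -0.0417; -0.43 -0.62 0 0 0 -0.0417; -0.43 -0.62 0 0 0 -0.0417; -0.43 -0.62 0 0 0 -0.0417'
python3 -m inch '-0.343 -0.676 0 0 0 0; -0.343 -0.676 0 0 0 0; -0.343 -0.676 0 0 0 0; -0.343 -0.676 0 0 0 0; -0.343 -0.676 0 0 0 0; -0.343 -0.676 0 0 0 0; -0.343 -0.676 0 0 0 0; -0.343 -0.676 0 0 0 0; -0.343 -0.676 0 0 0 0; -0.343 -0.676 0 0 0 0'
python3 -m inch '0 0 0.1 0 0 0; 0 0 0.2 0 0 0; 0 0 0.3 0 0 0; 0 0 0.4 0 0 0; 0 0 0.4 0 0 0; 0 0 0.4 0 0 0; 0 0 0.4 0 0 0; 0 0 0.4 0 0 0'
```

```text
clock: 37.05
tool_pos: [0.5443, 0.0867, 0.2244]
orientation: [180.0, 0.2, 5.7]
force: [0.0, -1.0, -2.6]
opening: 0.0439
gripper_force: 30.0
clock: 37.88
tool_pos: [0.4241, 0.2765, 0.2255]
orientation: [179.9, 0.1, 5.5]
force: [0.4, -0.3, -2.7]
opening: 0.0438
gripper_force: 30.0
clock: 38.55
tool_pos: [0.4249, 0.2785, 0.1083]
orientation: [-179.9, -0.1, 5.6]
force: [-0.1, -0.1, -1.5]
opening: 0.0434
gripper_force: 30.0
```

```bash
python3 -m inch '-0.002 0.001 0.05 0 0 0; -0.002 0.001 0.1 0 0 0; -0.002 0.001 0.14 0 0 0; -0.002 0.001 0.16 0 0 0; -0.002 0.001 0.18 0 0 0; -0.002 0.001 0.18 0 0 0; -0.002 0.001 0.18 0 0 0'
python3 -m inch '0 0 0.015 0 0 0; 0 0 0.03 0 0 0; 0 0 0.04 0 0 0; 0 0 0.046 0 0 0; 0 0 0.046 0 0 0; 0 0 0.046 0 0 0'
```

```text
clock: 39.13
tool_pos: [0.4235, 0.2778, 0.053]
orientation: [-180.0, -0.0, 5.6]
force: [-0.3, -0.3, -1.7]
opening: 0.0439
gripper_force: 30.0
clock: 39.63
tool_pos: [0.4232, 0.2776, 0.0384]
orientation: [-180.0, -0.0, 5.6]
force: [-0.3, 2.1, -2.9]
opening: 0.0435
gripper_force: 30.0
```

```bash
python3 -m inch '0 0 0 0 0 0; 0 0 0 0 0 0; 0 0 0 0 0 0; 0 0 0 0 0 0; 0 0 0 0 0 0; 0 0 0 0 0 0; 0 0 0 0 0 0; 0 0 0 0 0 0' -1
python3 -m inch '0 0 -0.05 0 0 0; 0 0 -0.2 0 0 0; 0 0 -0.35 0 0 0; 0 0 -0.5 0 0 0; 0 0 -0.65 0 0 0; 0 0 -0.65 0 0 0; 0 0 -0.65 0 0 0; 0 0 -0.65 0 0 0'
python3 -m inch '-0.068 0.689 0 0 0 0.031; -0.068 0.689 0 0 0 0.031; -0.068 0.689 0 0 0 0.031; -0.068 0.689 0 0 0 0.031; -0.068 0.689 0 0 0 0.031; -0.068 0.689 0 0 0 0.031; -0.068 0.689 0 0 0 0.031; -0.068 0.689 0 0 0 0.031'
python3 - <<'E'
from h import *
o=get_obs(); print(o['tool_pos'],o['orientation'])
R,im=ytapes("wrist"); cv2.imwrite("pics/w7.png",im[:,:,::-1])
E
```

```text
clock: 40.3
tool_pos: [0.423, 0.2773, 0.0385]
orientation: [180.0, 0.0, 5.6]
force: [-0.9, -0.3, 0.4]
opening: 0.0866
gripper_force: 0.0
clock: 40.97
tool_pos: [0.4232, 0.2776, 0.2346]
orientation: [-179.9, -0.1, 5.6]
force: [-0.1, 0.4, -0.7]
opening: 0.0876
gripper_force: 0.0
clock: 41.63
tool_pos: [0.4227, 0.0692, 0.2326]
orientation: [180.0, 0.1, -0.0]
force: [-0.7, -0.2, -0.1]
opening: 0.088
gripper_force: 0.0
[0.42268664 0.06922692 0.2326499 ] [ 1.79963857e+02  6.97447545e-02 -4.85784915e-02]
wrist tape [ 0.4574 -0.0996] yaw 26.2 iou 0.862 [ 26. 172.]
wrist tape [0.4576 0.0785] yaw 27.5 iou 0.952 [ 29. 141.]
wrist tape [0.4228 0.2812] yaw 7.2 iou 0.81 [153.  30.]
```

View pics/w7.png

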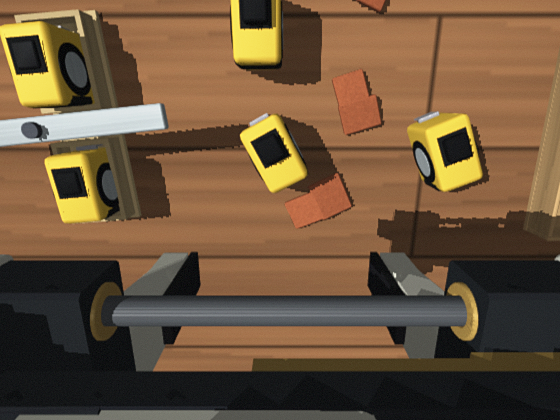

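Both rack tapes are seated, in the near pocket at (83,187) and the far pocket at (45,65). T4 is at (272,152). I'll grip the failed tapes higher (TCP at 40 mm) so the fingers clear the tray walls.

```bash
python3 -m inch '0.116 -0.03 0 0 0 -0.153; 0.116 -0.03 0 0 0 -0.153; 0.116 -0.03 0.1 0 0 -0.153; 0.116 -0.03 0.3 0 0 -0.153; 0.116 -0.03 0.45 0 0 -0.153; 0.116 -0.03 0.56 0 0 -0.153; 0.116 -0.03 0.62 0 0 -0.153; 0.116 -0.03 0.643 0 0 -0.153; 0.116 -0.03 0.643 0 0 -0.153; 0.116 -0.03 0.643 0 0 -0.153'
python3 -m inch '0 0 0 0 0 0; 0 0 0 0 0 0; 0 0 0 0 0 0; 0 0 0 0 0 0; 0 0 0 0 0 0; 0 0 0 0 0 0; 0 0 0 0 0 0; 0 0 0 0 0 0; 0 0 0 0 0 0; 0 0 0 0 0 0' 1
python3 -m inch '0 0 0 0 0 0; 0 0 -0.05 0 0 0; 0 0 -0.1 0 0 0; 0 0 -0.2 0 0 0; 0 0 -0.3 0 0 0; 0 0 -0.45 0 0 0; 0 0 -0.5 0 0 0; 0 0 -0.5 0 0 0; 0 0 -0.5 0 0 0'
```

```text
clock: 42.52
tool_pos: [0.4584, 0.0797, 0.0412]
orientation: [180.0, 0.0, 27.7]
force: [0.5, 0.5, 1.4]
opening: 0.088
gripper_force: 0.0
clock: 43.35
tool_pos: [0.4578, 0.0786, 0.0407]
orientation: [180.0, 0.0, 27.6]
force: [-1.6, 0.2, 4.3]
opening: 0.0438
gripper_force: 30.0
clock: 44.1
tool_pos: [0.4577, 0.0789, 0.1908]
orientation: [-180.0, -0.1, 27.6]
force: [-0.9, -0.6, -3.7]
opening: 0.0439
gripper_force: 30.0
```

```bash
python3 -m inch '-0.083 0.65 0 0 0 0.147; -0.083 0.65 0 0 0 0.147; -0.083 0.65 0 0 0 0.147; -0.083 0.65 0 0 0 0.147; -0.083 0.65 0 0 0 0.147; -0.083 0.65 0 0 0 0.147; -0.083 0.65 0 0 0 0.147'
python3 -m inch '0.216 0.62 0 0 0 0; 0.216 0.62 0 0 0 0; 0.216 0.62 0 0 0 0; 0.216 0.62 0 0 0 0; 0.216 0.62 0 0 0 0; 0.216 0.62 0 0 0 0; 0.216 0.62 0 0 0 0; 0.216 0.62 0 0 0 0'
python3 -m inch '0 0 0.1 0 0 0; 0 0 0.2 0 0 0; 0 0 0.3 0 0 0; 0 0 0.38 0 0 0; 0 0 0.43 0 0 0; 0 0 0.46 0 0 0; 0 0 0.475 0 0 0; 0 0 0.48 0 0 0; 0 0 0.48 0 0 0'
```

```text
clock: 44.68
tool_pos: [0.5246, -0.1073, 0.1876]
orientation: [180.0, 0.3, 0.9]
force: [-0.7, 0.0, -2.9]
opening: 0.0436
gripper_force: 30.0
clock: 45.35
tool_pos: [0.5935, -0.2892, 0.1888]
orientation: [-179.9, 0.2, 1.1]
force: [0.4, 0.3, -3.3]
opening: 0.0438
gripper_force: 30.0
clock: 46.1
tool_pos: [0.5949, -0.29, 0.0473]
orientation: [180.0, -0.1, 1.2]
force: [-0.2, 0.5, -3.1]
opening: 0.0438
gripper_force: 30.0
```

```bash
python3 -m inch '0 0 0.004 0 0 0; 0 0 0.004 0 0 0'
python3 -m inch '0 0 0 0 0 0; 0 0 0 0 0 0; 0 0 0 0 0 0; 0 0 0 0 0 0; 0 0 0 0 0 0; 0 0 0 0 0 0; 0 0 0 0 0 0; 0 0 0 0 0 0' -1
python3 -m inch '0 0 -0.05 0 0 0; 0 0 -0.2 0 0 0; 0 0 -0.35 0 0 0; 0 0 -0.5 0 0 0; 0 0 -0.6 0 0 0; 0 0 -0.62 0 0 0; 0 0 -0.62 0 0 0'
python3 -m inch '-0.146 -0.635 0 0 0 0.006; -0.146 -0.635 0 0 0 0.006; -0.146 -0.635 0 0 0 0.006; -0.146 -0.635 0 0 0 0.006; -0.146 -0.635 0 0 0 0.006; -0.146 -0.635 0 0 0 0.006'
python3 -m inch '-0.17 -0.635 0 0 0 0; -0.17 -0.635 0 0 0 0; -0.17 -0.635 0 0 0 0; -0.17 -0.635 0 0 0 0; -0.17 -0.635 0 0 0 0; -0.17 -0.635 0 0 0 0; -0.17 -0.635 0 0 0 0; -0.17 -0.635 0 0 0 0'
python3 - <<'E'
from h import *
o=get_obs(); print(o['tool_pos'],o['orientation'])
R,im=ytapes("wrist"); cv2.imwrite("pics/w8.png",im[:,:,::-1])
R,im=ytapes("top")
E
```

```text
clock: 46.27
tool_pos: [0.595, -0.2905, 0.0465]
orientation: [180.0, -0.1, 1.1]
force: [0.1, -0.4, -2.5]
opening: 0.0439
gripper_force: 30.0
clock: 46.93
tool_pos: [0.5943, -0.2905, 0.0454]
orientation: [180.0, 0.0, 1.1]
force: [-0.9, -0.5, -0.0]
opening: 0.0864
gripper_force: 0.0
clock: 47.52
tool_pos: [0.5961, -0.2911, 0.236]
orientation: [179.9, -0.4, 1.1]
force: [-0.4, 0.2, -0.3]
opening: 0.0879
gripper_force: 0.0
clock: 48.02
tool_pos: [0.5453, -0.0969, 0.2309]
orientation: [-179.9, 0.0, 0.2]
force: [0.1, -0.6, -0.5]
opening: 0.0878
gripper_force: 0.0
clock: 48.68
tool_pos: [0.4955, 0.0895, 0.2308]
orientation: [180.0, 0.1, 0.1]
force: [1.3, -0.3, -0.6]
opening: 0.0876
gripper_force: 0.0
[0.49552432 0.08950544 0.23075935] [1.79969063e+02 5.31711654e-02 7.53992597e-02]
wrist tape [0.5744 0.0935] yaw 0.9 iou 0.945 [ 30. 168.]
wrist tape [0.5378 0.2966] yaw 2.9 iou 0.856 [ 35. 140.]
wrist tape [ 0.4567 -0.1015] yaw 29.3 iou 0.864 [19. 99.]
wrist tape [0.424  0.2748] yaw 48.8 iou 0.712 [32. 37.]
top tape [ 0.5978 -0.2917] yaw 4.3 iou 0.867 [ 34. 114.]
top tape [ 0.4581 -0.1003] yaw 23.1 iou 0.92 [30. 98.]
top tape [0.4139 0.2701] yaw 99.1 iou 0.475 [212. 208.]
```

```bash
python3 -m inch '0.263 -0.013 0 0 0 -0.005; 0.263 -0.013 0 0 0 -0.005; 0.263 -0.013 0.1 0 0 -0.005; 0.263 -0.013 0.3 0 0 -0.005; 0.263 -0.013 0.45 0 0 -0.005; 0.263 -0.013 0.56 0 0 -0.005; 0.263 -0.013 0.62 0 0 -0.005; 0.263 -0.013 0.636 0 0 -0.005; 0.263 -0.013 0.636 0 0 -0.005; 0.263 -0.013 0.636 0 0 -0.005'
python3 -m inch '0 0 0 0 0 0; 0 0 0 0 0 0; 0 0 0 0 0 0; 0 0 0 0 0 0; 0 0 0 0 0 0; 0 0 0 0 0 0; 0 0 0 0 0 0; 0 0 0 0 0 0; 0 0 0 0 0 0; 0 0 0 0 0 0' 1
python3 -m inch '0 0 0 0 0 0; 0 0 -0.05 0 0 0; 0 0 -0.1 0 0 0; 0 0 -0.2 0 0 0; 0 0 -0.3 0 0 0; 0 0 -0.45 0 0 0; 0 0 -0.5 0 0 0; 0 0 -0.5 0 0 0; 0 0 -0.5 0 0 0'
```

```text
clock: 49.62
tool_pos: [0.5759, 0.0931, 0.0418]
orientation: [180.0, -0.1, 0.9]
force: [0.7, -0.1, 0.5]
opening: 0.0873
gripper_force: 0.0
clock: 50.45
tool_pos: [0.5747, 0.0936, 0.0407]
orientation: [180.0, 0.0, 0.9]
force: [-0.6, -0.8, 3.5]
opening: 0.0439
gripper_force: 30.0
clock: 51.2
tool_pos: [0.5746, 0.0939, 0.1909]
orientation: [-179.9, -0.1, 0.9]
force: [-0.3, 0.5, -4.3]
opening: 0.0438
gripper_force: 30.0
```

```bash
python3 -m inch '-0.129 0.642 0 0 0 0; -0.129 0.642 0 0 0 0; -0.129 0.642 0 0 0 0; -0.129 0.642 0 0 0 0; -0.129 0.642 0 0 0 0; -0.129 0.642 0 0 0 0'
python3 -m inch '-0.129 0.642 0 0 0 0; -0.129 0.642 0 0 0 0; -0.129 0.642 0 0 0 0; -0.129 0.642 0 0 0 0; -0.129 0.642 0 0 0 0; -0.129 0.642 0 0 0 0; -0.129 0.642 0 0 0 0; -0.129 0.642 0 0 0 0'
python3 -m inch '0 0 0.1 0 0 0; 0 0 0.2 0 0 0; 0 0 0.3 0 0 0; 0 0 0.38 0 0 0; 0 0 0.43 0 0 0; 0 0 0.46 0 0 0; 0 0 0.475 0 0 0; 0 0 0.482 0 0 0; 0 0 0.482 0 0 0; 0 0 0.482 0 0 0'
```

```text
clock: 51.7
tool_pos: [0.5359, -0.1038, 0.1879]
orientation: [180.0, 0.3, 0.7]
force: [-0.4, 0.9, -3.8]
opening: 0.0433
gripper_force: 30.0
clock: 52.37
tool_pos: [0.5024, -0.2925, 0.1884]
orientation: [-179.9, 0.2, 0.9]
force: [0.3, 0.7, -3.9]
opening: 0.0438
gripper_force: 30.0
clock: 53.2
tool_pos: [0.5045, -0.2928, 0.047]
orientation: [180.0, -0.1, 1.0]
force: [0.2, -0.7, -2.7]
opening: 0.044
gripper_force: 30.0
```

```bash
python3 -m inch '0 0 0.003 0 0 0; 0 0 0.003 0 0 0'
python3 -m inch '0 0 0 0 0 0; 0 0 0 0 0 0; 0 0 0 0 0 0; 0 0 0 0 0 0; 0 0 0 0 0 0; 0 0 0 0 0 0; 0 0 0 0 0 0; 0 0 0 0 0 0' -1
python3 -m inch '0 0 -0.05 0 0 0; 0 0 -0.2 0 0 0; 0 0 -0.35 0 0 0; 0 0 -0.5 0 0 0; 0 0 -0.6 0 0 0; 0 0 -0.62 0 0 0; 0 0 -0.62 0 0 0'
python3 -m inch '-0.278 -0.64 0 0 0 0; -0.278 -0.64 0 0 0 0; -0.278 -0.64 0 0 0 0; -0.278 -0.64 0 0 0 0; -0.278 -0.64 0 0 0 0; -0.278 -0.64 0 0 0 0; -0.278 -0.64 0 0 0 0; -0.278 -0.64 0 0 0 0'
python3 - <<'E'
from h import *
o=get_obs(); print(o['tool_pos'],o['orientation'])
R,im=ytapes("wrist"); cv2.imwrite("pics/w8.png",im[:,:,::-1])
E
```

```text
clock: 53.37
tool_pos: [0.5041, -0.2929, 0.0457]
orientation: [180.0, -0.1, 0.9]
force: [0.8, 0.4, -2.4]
opening: 0.0434
gripper_force: 30.0
clock: 54.03
tool_pos: [0.5035, -0.2928, 0.0451]
orientation: [180.0, 0.0, 0.9]
force: [-0.2, -0.6, -0.4]
opening: 0.0864
gripper_force: 0.0
clock: 54.62
tool_pos: [0.5053, -0.2934, 0.2352]
orientation: [179.9, -0.4, 0.9]
force: [0.3, 0.5, -1.6]
opening: 0.0875
gripper_force: 0.0
clock: 55.28
tool_pos: [0.417, -0.1019, 0.2307]
orientation: [180.0, 0.0, 1.0]
force: [1.1, -0.6, -0.4]
opening: 0.0879
gripper_force: 0.0
[ 0.41696311 -0.10191293  0.23071332] [1.79995157e+02 1.66320314e-02 1.02656839e+00]
wrist tape [ 0.5055 -0.2951] yaw 1.2 iou 0.88 [ 25. 134.]
wrist tape [ 0.4583 -0.1   ] yaw 22.7 iou 0.956 [ 27. 144.]
```

```bash
python3 -m inch '0.138 -0.004 0 0 0 -0.121; 0.138 -0.004 0 0 0 -0.121; 0.138 -0.004 0.1 0 0 -0.121; 0.138 -0.004 0.3 0 0 -0.121; 0.138 -0.004 0.45 0 0 -0.121; 0.138 -0.004 0.56 0 0 -0.121; 0.138 -0.004 0.62 0 0 -0.121; 0.138 -0.004 0.636 0 0 -0.121; 0.138 -0.004 0.636 0 0 -0.121; 0.138 -0.004 0.636 0 0 -0.121'
python3 -m inch '0 0 0 0 0 0; 0 0 0 0 0 0; 0 0 0 0 0 0; 0 0 0 0 0 0; 0 0 0 0 0 0; 0 0 0 0 0 0; 0 0 0 0 0 0; 0 0 0 0 0 0; 0 0 0 0 0 0; 0 0 0 0 0 0' 1
python3 -m inch '0 0 0 0 0 0; 0 0 -0.05 0 0 0; 0 0 -0.1 0 0 0; 0 0 -0.2 0 0 0; 0 0 -0.3 0 0 0; 0 0 -0.45 0 0 0; 0 0 -0.5 0 0 0; 0 0 -0.5 0 0 0; 0 0 -0.5 0 0 0'
```

```text
clock: 56.17
tool_pos: [0.4592, -0.1012, 0.0409]
orientation: [180.0, 0.0, 22.7]
force: [0.4, -0.3, 0.6]
opening: 0.0875
gripper_force: 0.0
clock: 57.0
tool_pos: [0.4584, -0.1002, 0.0404]
orientation: [-180.0, -0.0, 22.7]
force: [-2.2, 1.8, 4.7]
opening: 0.044
gripper_force: 30.0
clock: 57.75
tool_pos: [0.4584, -0.1001, 0.1905]
orientation: [-180.0, -0.1, 22.7]
force: [-0.1, 1.2, -3.0]
opening: 0.0437
gripper_force: 30.0
```

```bash
python3 -m inch '-0.384 0.539 0 0 0 0.12; -0.384 0.539 0 0 0 0.12; -0.384 0.539 0 0 0 0.12; -0.384 0.539 0 0 0 0.12; -0.384 0.539 0 0 0 0.12; -0.384 0.539 0 0 0 0.12; -0.384 0.539 0 0 0 0.12; -0.384 0.539 0 0 0 0.12; -0.384 0.539 0 0 0 0.12'
python3 -m inch '0 0 0.1 0 0 0; 0 0 0.2 0 0 0; 0 0 0.3 0 0 0; 0 0 0.38 0 0 0; 0 0 0.43 0 0 0; 0 0 0.46 0 0 0; 0 0 0.475 0 0 0; 0 0 0.482 0 0 0; 0 0 0.482 0 0 0; 0 0 0.482 0 0 0'
```

```text
clock: 58.5
tool_pos: [0.4141, -0.2932, 0.1891]
orientation: [-179.9, 0.1, 1.1]
force: [-0.3, 0.6, -2.4]
opening: 0.0439
gripper_force: 30.0
clock: 59.33
tool_pos: [0.4154, -0.294, 0.0466]
orientation: [180.0, -0.1, 1.1]
force: [-0.3, 0.5, -2.6]
opening: 0.0437
gripper_force: 30.0
```

```bash
python3 -m inch '0 0 0.003 0 0 0; 0 0 0.003 0 0 0'
python3 -m inch '0 0 0 0 0 0; 0 0 0 0 0 0; 0 0 0 0 0 0; 0 0 0 0 0 0; 0 0 0 0 0 0; 0 0 0 0 0 0; 0 0 0 0 0 0; 0 0 0 0 0 0' -1
python3 -m inch '0 0 -0.05 0 0 0; 0 0 -0.2 0 0 0; 0 0 -0.35 0 0 0; 0 0 -0.5 0 0 0; 0 0 -0.6 0 0 0; 0 0 -0.65 0 0 0; 0 0 -0.65 0 0 0'
python3 -m inch '0.15 -1 0 0 0 0.006; 0.15 -1 0 0 0 0.006; 0.15 -1 0 0 0 0.006; 0.15 -1 0 0 0 0.006; 0.15 -1 0 0 0 0.006; 0.15 -1 0 0 0 0.006; 0.15 -1 0 0 0 0.006; 0.15 -1 0 0 0 0.006; 0.15 -1 0 0 0 0.006; 0.15 -1 0 0 0 0.006'
python3 - <<'E'
from h import *
o=get_obs(); print(o['tool_pos'],o['orientation'])
s=snapshot("side"); cv2.imwrite("pics/s3.png",cv2.resize(s[90:390,140:430],None,fx=2,fy=2,interpolation=2)[:,:,::-1])
for c in ("top","side"):
  for d in landmark_of(c,"knob")[:1]: print(c,round(d["p"],2),back(d["uv"],.103,cam(c))[:2].round(4))
E
```

```text
clock: 59.5
tool_pos: [0.4151, -0.2941, 0.0455]
orientation: [180.0, -0.1, 1.1]
force: [0.2, 0.3, -1.0]
opening: 0.0438
gripper_force: 30.0
clock: 60.17
tool_pos: [0.4145, -0.294, 0.0447]
orientation: [-180.0, 0.0, 1.1]
force: [-0.1, -0.2, 1.1]
opening: 0.0863
gripper_force: 0.0
clock: 60.75
tool_pos: [0.4167, -0.2949, 0.2449]
orientation: [179.8, -0.5, 1.1]
force: [0.5, -1.0, 0.6]
opening: 0.0876
gripper_force: 0.0
clock: 61.58
tool_pos: [0.4534, 0.0075, 0.2392]
orientation: [180.0, 0.1, 0.2]
force: [-0.2, 0.1, 0.1]
opening: 0.0876
gripper_force: 0.0
[0.45340166 0.00745935 0.23921404] [1.79977355e+02 6.24499525e-02 1.59936064e-01]
side 0.64 [0.4673 0.3802]
```

View pics/s3.png

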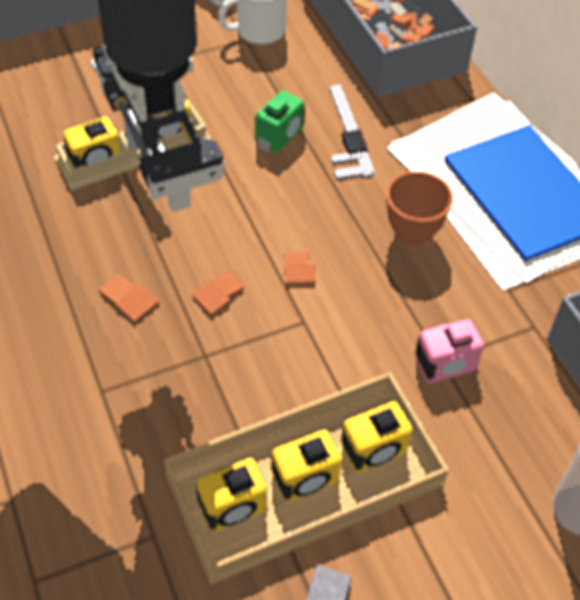

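All three failed tapes stand in the tray at (232,493), (306,463) and (378,434), with their buttons up. The rack tape visible at (95,142) has its button down. Next I close the bar.

```bash
python3 -m inch '0.035 -0.63 0 0 0 0.35; 0.035 -0.63 0 0 0 0.35; 0.035 -0.63 0 0 0 0.35; 0.035 -0.63 0 0 0 0.35; 0.035 -0.63 0 0 0 0.35; 0.035 -0.63 0 0 0 0.35; 0.035 -0.63 0 0 0 0.35; 0.035 -0.63 0 0 0 0.35; 0.035 -0.63 0 0 0 0.35; 0.035 -0.63 0 0 0 0.35'
python3 -m inch '-0.545 -0.316 0 0 0 0.119; -0.545 -0.316 0 0 0 0.119; -0.545 -0.316 0 0 0 0.119; -0.545 -0.316 0 0 0 0.119; -0.545 -0.316 0 0 0 0.119; -0.545 -0.316 0 0 0 0.119; -0.545 -0.316 0 0 0 0.119; -0.545 -0.316 0 0 0 0.119; -0.545 -0.316 0 0 0 0.119; -0.545 -0.316 0 0 0 0.119'
python3 - <<'E'
from h import *
o=get_obs(); print(o['tool_pos'],o['orientation'])
im=snapshot("wrist"); cv2.imwrite("pics/w9.png",im[:,:,::-1])
for d in landmark_of("wrist","knob")[:1]: print(d["p"],d["uv"],back(d["uv"],.103,cam("wrist"))[:2].round(4))
E
```

```text
clock: 62.57
tool_pos: [0.4644, 0.1947, 0.2396]
orientation: [180.0, -0.0, -63.4]
force: [-0.4, -0.0, -0.5]
opening: 0.0876
gripper_force: 0.0
clock: 63.4
tool_pos: [0.4746, 0.3833, 0.2402]
orientation: [-180.0, 0.0, -84.4]
force: [-0.4, 0.2, -0.1]
opening: 0.0877
gripper_force: 0.0
[0.4745945  0.38334335 0.24024059] [-1.79978890e+02  2.67146617e-02 -8.44282603e+01]
0.78 [282.8, 199.2] [0.4748 0.3837]
```

```bash
python3 -m inch '0 0 0.1 0 0 0; 0 0 0.2 0 0 0; 0 0 0.3 0 0 0; 0 0 0.4 0 0 0; 0 0 0.45 0 0 0; 0 0 0.475 0 0 0; 0 0 0.475 0 0 0; 0 0 0.475 0 0 0'
python3 -m inch '0 0 0 0 0 0; 0 0 0 0 0 0; 0 0 0 0 0 0; 0 0 0 0 0 0; 0 0 0 0 0 0; 0 0 0 0 0 0; 0 0 0 0 0 0; 0 0 0 0 0 0; 0 0 0 0 0 0; 0 0 0 0 0 0' 1
python3 -m inch '0 0 0 0 0 0; 0 0 0 0 0 0; 0 0 0 0 0 0; 0 0 0 0 0 0; 0 0 0 0 0 0; 0 0 0 0 0 0'
```

```text
clock: 64.17
tool_pos: [0.4748, 0.3848, 0.0981]
orientation: [-180.0, 0.0, -84.4]
force: [0.5, -0.1, 1.1]
opening: 0.0876
gripper_force: 0.0
clock: 65.0
tool_pos: [0.4743, 0.3846, 0.0972]
orientation: [180.0, -0.0, -84.4]
force: [-0.7, 0.2, -0.2]
opening: 0.0265
gripper_force: 0.0
clock: 65.5
tool_pos: [0.4742, 0.3845, 0.0972]
orientation: [180.0, -0.0, -84.4]
force: [0.1, 0.2, -1.4]
opening: 0.0171
gripper_force: 30.0
```

```bash
python3 -m inch '.0025 .0406 0 0 0 -.0389; .0099 .0806 0 0 0 -.0778; .0221 .1195 0 0 0 -.1167; .0390 .1565 0 0 0 -.1556; .0603 .1912 0 0 0 -.1944; .0856 .2230 0 0 0 -.2333; .0976 .2357 0 0 0 -.25; .0976 .2357 0 0 0 -.25; .0976 .2357 0 0 0 -.25'
python3 -m inch '.0025 .0406 0 0 0 -.0389; .0099 .0806 0 0 0 -.0778; .0221 .1195 0 0 0 -.1167; .0390 .1565 0 0 0 -.1556; .0603 .1912 0 0 0 -.1944; .0856 .2230 0 0 0 -.2333; .0976 .2357 0 0 0 -.25; .0976 .2357 0 0 0 -.25; .0976 .2357 0 0 0 -.25'
```

```text
clock: 66.25
tool_pos: [0.4067, 0.3481, 0.0972]
orientation: [180.0, -0.0, -39.5]
force: [1.2, -0.9, -3.0]
opening: 0.0173
gripper_force: 30.0
clock: 67.0
tool_pos: [0.3852, 0.2781, 0.0973]
orientation: [-179.7, -0.1, 5.4]
force: [-0.2, 8.0, -8.7]
opening: 0.0172
gripper_force: 30.0
```

```bash
python3 -m inch '0 0 0 0 0 0; 0 0 0 0 0 0; 0 0 0 0 0 0; 0 0 0 0 0 0; 0 0 0 0 0 0; 0 0 0 0 0 0; 0 0 0 0 0 0' -1
python3 -m inch '0 0 -0.05 0 0 0; 0 0 -0.2 0 0 0; 0 0 -0.4 0 0 0; 0 0 -0.5 0 0 0; 0 0 -0.5 0 0 0; 0 0 -0.5 0 0 0'
python3 -m inch '0.1 0.9 0 0 0 0; 0.1 0.9 0 0 0 0; 0.1 0.9 0 0 0 0; 0.1 0.9 0 0 0 0; 0.1 0.9 0 0 0 0; 0.1 0.9 0 0 0 0; 0.1 0.9 0 0 0 0; 0.1 0.9 0 0 0 0; 0.1 0.9 0 0 0 0; 0.1 0.9 0 0 0 0'
python3 - <<'E'
from h import *
a=snapshot("side")[90:240,140:340]; b=snapshot("top")[180:320,110:450]
a=cv2.resize(a,(640,480),interpolation=2)[:330]; b=cv2.resize(b,(640,263),interpolation=2); cv2.imwrite("pics/end.png",np.vstack([a,b])[:600,:,::-1])
E
```

```text
clock: 67.58
tool_pos: [0.3846, 0.2752, 0.0973]
orientation: [180.0, -0.0, 5.6]
force: [0.4, -0.4, 0.7]
opening: 0.0581
gripper_force: 0.0
clock: 68.08
tool_pos: [0.3859, 0.2769, 0.2515]
orientation: [-179.7, -0.3, 5.6]
force: [1.2, -0.3, 0.8]
opening: 0.0873
gripper_force: 0.0
clock: 68.92
tool_pos: [0.4405, 0.0096, 0.2467]
orientation: [180.0, 0.0, 5.6]
force: [0.1, 1.0, 0.3]
opening: 0.0876
gripper_force: 0.0
```

View pics/end.png

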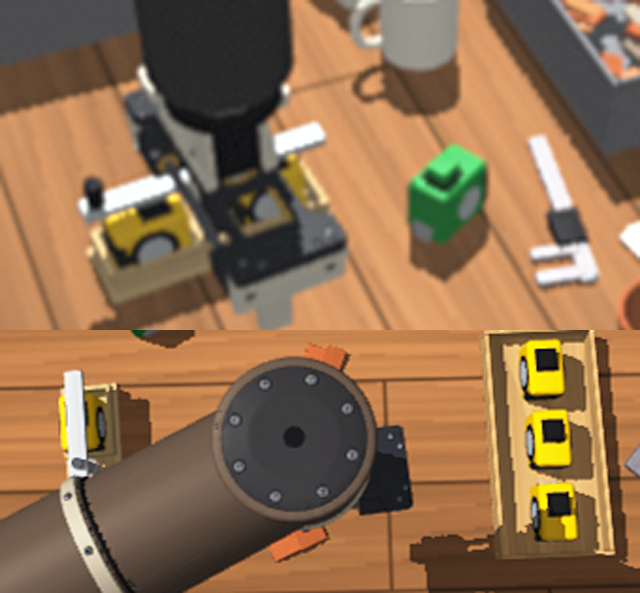

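The bar is shut along the rack, with the knob at the near end (93,193) and both tapes underneath. The three failed tapes are in the tray and the robot is clear, so I'm handing in.

```bash
python3 -c "
from plant import *
print(close_job())"
```

```text
the job is handed in; nothing more can be done
None
```

I tested all five tapes: the two whose buttons stayed down stand in the rack pockets under the shut bar, and the three whose buttons sprang back are in the repairs tray; the job was handed in at about 69 s.

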